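Clear the knee block and stand the plate against it

TASK

First move the core bit out of the way of the knee block's face, keeping it upright, and leave it standing on the bench at least 15 cm from the face. Then take the aluminium plate off its wooden packing and stand it upright on one of its short thin edges, flush against the face and centred on it, for marking out, and let go. Press gently so that the knee block does not shift, and leave the tape measure, masking tape and spray can where they are.

Things in the scene. Friction and masses are not known exactly. Their poses are not given: they have to be found in the camera images.
- knee_block: dark L-shaped cast block, loose, 1.5 kg, held by friction alone (a push of some 8 N can slide it). Its upright front face, 96 mm wide and 40 mm high, looks to the robot; behind it a 12 mm base and two ribs up to 31 mm, 76 mm deep in all. Origin on the bench, middle of the face's lower edge; x from the face back into the block, y along the face, z up
- face_foot (a point): middle of the lower edge of the knee block's front face, on the bench (same point as the knee block's origin). Shelving stands to the left of the bench (y above about 0.3), so keep the arm clear of it
- core_bit: tile core bit, a brown steel cup with a brass nut and a black shank on top, standing on its rim: 34 mm diameter, solid to a height of 62 mm, thin shank up to 101 mm, about 0.2 kg. It starts in front of the knee block's face, 10 to 30 mm off it. Origin at the middle of its underside, z up
- plate: aluminium plate 60 x 90 x 14 mm with a 9 mm hole near each short edge, 0.2 kg; starts flat on the packing, overhanging it by 7 mm at either long side, its middle 27 mm above the bench. Origin at its middle; x across the 60 mm width, y along the 90 mm length, z through the thickness. Both faces and ends are alike
- packing: dark oil-soaked wooden block 45 x 100 x 20 mm lying under the plate, loose; origin at the middle of its underside, y along its length. The bench to its right, at x 0.54 to 0.62 and y -0.16 to -0.06, is bare and free; a mat about 11 mm high lies on the bench nearer the robot (x below about 0.52, y below about -0.03)
- tape_measure: tape measure, dark with a yellow disc, 42 x 78 x 66 mm high; bystander; origin at the middle of its underside
- masking_tape: roll of masking tape lying flat, 102 mm across, 25 mm high; bystander; origin at the middle of its underside
- spray_oil: spray can standing upright, 66 mm across and 236 mm high; bystander; origin at the middle of its underside
Not all that is in view belongs to the job. What is shaped like the core_bit but red or turquoise is not meant.

How it is judged:
By the outcome, as a careful person would: the job done as asked, in the order asked, and still so for the second after the job is handed in, with the robot touching nothing.
It also fails if it takes over 72 s, if anything falls off the work surface, if the arm or the gripper's body presses on something with over 40 N, if the wrist force passes 120 N, or if a joint passes its speed limit or range.

ROBOT

A 6-joint arm with a two-finger parallel gripper is mounted at the origin on a cart in front of the work surface, level with it; the furniture and walls round the work are solid. World frame = base frame: x ahead of the robot, y to its left, z up, the work surface at z = 0. Lengths are in m, angles in rad, forces in N, time in s.
With the tool pointing down it reaches from about 0.35 to 0.925 m from the base axis. Payload 6.4 kg.
Tool frame: the origin (TCP) lies midway between the tips of the shut fingers; the grasp point (between the pads) lies 19 mm behind it; z points along the fingers, y is the line along which they close (so a half turn about z gives the same grasp; the last joint's range is limited). The gripper opens to 85 mm and grips with 20 to 120 N. Pads are 22 mm wide; open, the fingers measure 114 mm over their backs; the gripper's body (76 mm by 85 mm) begins 54 mm behind the grasp point. The pads swing forward as they close: fully open they stand 13 mm farther back than shut.
Start: joints at [-0.174, 0.245, 1.558, -0, 1.339, -0.174], TCP at [0.65, 0, 0.231] pointing down, gripper open.
Joint ranges: [-3.13, 3.13], [-1.02, 2.26], [0.13, 2.54], [-0.95, 4.09], [0.21, 2.88], [-2.74, 2.74]. Speed limits (rad/s): [2.57, 2.57, 3.14, 3.14, 3.14, 3.14].

INTERFACE

Orientations are given as [roll, pitch, yaw] about the fixed x, y, z axes, in that order (R = Rz(yaw) Ry(pitch) Rx(roll)).
In Python, from cell import readout, read_camera, get_calibration, job gives the robot as it stands. The module is installed in compiled form; this text tells all that it offers.
- The arm moves only by the tool play_rows, never from a script. Its argument "increments" is a list of rows, each an object of numbers: "dx", "dy", "dz": the shift along the tool's x, y, z as a fraction of full scale; "spin": the turn about the tool's z as a fraction of full scale; "jaw": the opening, from -1 (shut) to 1 (fully open). A call has 1 to 5 rows; each row is the pose to reach, as a shift and turn from the pose commanded when the call began, along the tool's axes at that moment; what a row does not reach only later rows make up. Full scale, the value 1, is 1 m for a shift and 120 degrees for a turn. A row lasts 1/8 s, in which the tool goes at most 62.5 mm and 10.7 degrees, less where a joint would pass 70% of its speed; a pose out of reach is approached as far as the arm can. A call with a number of a shift or a turn outside -1 to 1 is refused whole. A call with a gripper value outside its range is refused whole. The fingers move at their own pace and stop on an object; the grip force is fixed at half the most. Time passes only in rows, so rows that repeat a pose let the fingers close. It gives the time, the measured TCP pose, the force, the opening and the grip force at its end, in the units of the state.
- readout.get_state(): the state, without advancing time (a new reading comes with each control period).
- read_camera(name): name is "scene" or "side" or "wrist"; returns the picture (420x560x3 uint8, blue, green, red); there is no depth.
- get_calibration(name): a dict with "fovy" (degrees; the focal length in pixels is half the picture's height over the tangent of half this angle, whatever the lens; pixels are square), "cx", "cy" (the principal point, pixels), "R" (3x3) and "t" (3): a world point X has camera coordinates R X + t. Camera axes: x right, y down, z forward; pixel columns grow to the right and rows downward; lengths in m; the calibration is good to about 2 mm. The wrist camera is an equidistant fisheye: a pixel r from the principal point sees the ray r / f radians off the axis. A picture is of the moment at which its call begins: read the wrist's pose just before it. get_calibration takes no time and is no camera call; for the wrist camera it gives the pose at the moment of the call.
- job.hand_in(): hands the job in; it is judged then, once.
The state is a dict: "clock": time; "qpos": joint angles; "dq": joint speeds; "effort": joint torques, N m; "tcp_pos": TCP position; "ee_rot": TCP orientation; "force": force on the tool from outside, world axes, zero at the start; "moment": the same for the moment, N m; "opening": opening from 0.0 (shut) to 1.0 (fully open); "gripper_force": force on a finger pad.
Only numpy, scipy, OpenCV 4.12 (cv2) and the standard library are available. Lean on these libraries where they do the work, as an engineer would, in place of code of your own. Each camera call takes 0.05 s, during which the arm holds its last target. There are 200 camera calls.

## Working session

There is one attempt and no reset: what is moved stays moved. The work goes in short steps, Python scripts to look and compute and a tool call to move; the robot and the scene stay as the last step left them, time stands still between calls to the robot, and variables do not carry over. Pictures are saved under pics/ and viewed, at most 10 in all, crops included, and the job is handed in when it is done.

Besides the shell and the picture viewer there is one more tool, called after "Request:" as a command line: name --argument value ..., lists and objects as JSON in quotes. play_rows: Moves the arm, as the interface text tells. Shift numbers are shares of 1 m and turn numbers shares of 120 degrees, none past 1 either way. Its arguments: {"type":"object","properties":{"increments":{"type":"array","items":{"type":"object","properties":{"dx":{"type":"number"},"dy":{"type":"number"},"dz":{"type":"number"},"spin":{"type":"number"},"jaw":{"type":"number"}}}}},"required":["increments"]}

```bash
mkdir -p pics; cat > h.py <<'E'
import numpy as np, cv2
from cell import readout, read_camera, get_calibration, job
def cal(n):
    c=get_calibration(n); f=210/np.tan(np.radians(c['fovy'])/2)
    return f,c['cx'],c['cy'],np.array(c['R']),np.array(c['t'])
def ray(n,u,v,c=None):
    f,cx,cy,R,t=c or cal(n); a=np.array([u-cx,v-cy])/f
    if n=='wrist':
        r=np.hypot(*a); d=np.array([*(a/max(r,1e-9)*np.sin(r)),np.cos(r)])
    else: d=np.array([*a,1.]); d/=np.linalg.norm(d)
    return -R.T@t, R.T@d
def plane(n,u,v,z,c=None):
    o,d=ray(n,u,v,c); return o+d*(z-o[2])/d[2]
def tri(*rs):
    A=sum(np.eye(3)-np.outer(d,d) for o,d in rs); b=sum((np.eye(3)-np.outer(d,d))@o for o,d in rs)
    return np.linalg.solve(A,b)
def proj(n,X,c=None):
    f,cx,cy,R,t=c or cal(n); p=R@np.array(X)+t
    if n=='wrist':
        r=np.hypot(p[0],p[1]); th=np.arctan2(r,p[2]); return np.array([cx+f*th*p[0]/r,cy+f*th*p[1]/r])
    return np.array([cx+f*p[0]/p[2],cy+f*p[1]/p[2]])
E
python3 - <<'E'
from h import *
s=readout.get_state(); print(s)
for n in('scene','side','wrist'):
    c=cal(n); im=read_camera(n); cv2.imwrite(f'pics/{n}0.png',im); print(n,c[0],c[1],c[2],-c[3].T@c[4],c[3].round(2).tolist())
a=cv2.imread('pics/scene0.png');b=cv2.imread('pics/side0.png')
E
```

```text
{'clock': 0.0, 'qpos': array([-1.74073903e-01,  2.45829296e-01,  1.55904315e+00,  6.46212234e-06,
        1.33869045e+00, -1.74154573e-01]), 'dq': array([ 9.35732030e-04, -1.24738792e-04, -7.99583059e-05, -8.36901848e-04,
        5.66638318e-04, -5.04855401e-04]), 'effort': array([ 6.17919522e-04, -4.29512215e+01, -3.26122355e+01, -1.30276699e-04,
        5.42047856e-03, -1.36905024e-05]), 'tcp_pos': array([6.49431756e-01, 1.24424497e-04, 2.30154920e-01]), 'ee_rot': array([-3.13965330e+00, -3.47586661e-04,  1.57087517e+00]), 'force': array([-0.08121965,  0.42340274, -0.22395533]), 'moment': array([-0.02496248,  0.01468208, -0.00837358]), 'gripper_force': 0.0, 'opening': 0.9944447208072712}
scene 503.1209435699132 285.06924762639557 216.21664849871686 [-0.02480125 -0.75362903  0.43973745] [[0.76, -0.65, 0.01], [-0.24, -0.29, -0.93], [0.6, 0.7, -0.38]]
side 424.29348914181094 278.1868160492772 220.47557463947174 [ 0.24624967 -0.74060492  0.48596281] [[0.88, -0.48, -0.0], [-0.24, -0.43, -0.87], [0.42, 0.77, -0.49]]
wrist 325.19226210127806 274.751610569832 212.9148990328465 [0.64933228 0.07821873 0.37257057] [[1.0, -0.0, -0.0], [-0.0, -0.95, 0.31], [-0.0, -0.31, -0.95]]
```

View pics/scene0.png

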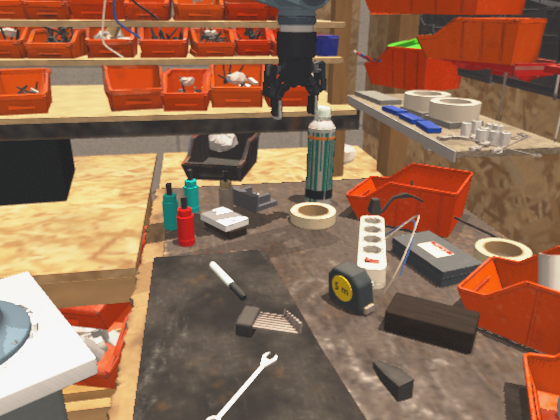

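View pics/side0.png

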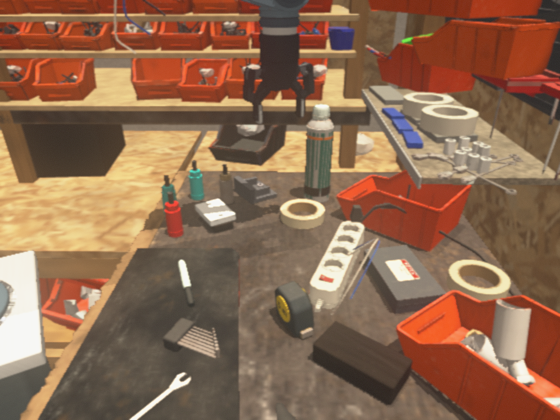

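View pics/wrist0.png

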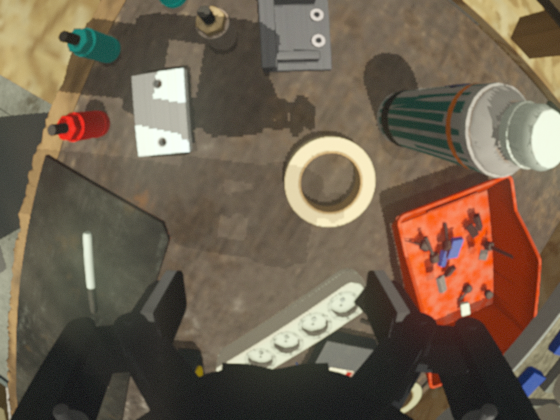

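Wrist view: plate about (162,112), the knee block about (295,35). The brown core bit candidate is at (212,22). Lookalikes are turquoise at (92,45) and (172,2), and red at (80,125). By its description I choose the brown one with the brass nut. Next I estimate positions before moving the camera closer.

```bash
python3 - <<'E'
from h import *
for nm,p,z in(('core nut',(208,18),.062),('knee top R-bottom',(266,70),.0),('knee',(330,68),.03),('plate',(162,112),.034),('turq',(95,45),.03),('turq2',(172,2),.03),('red',(90,124),.03),('masking',(330,180),.025)):
    print(nm,plane('wrist',*p,z).round(3))
a=cv2.imread('pics/wrist0.png')[0:200,20:400]
cv2.imwrite('pics/w0c.png',cv2.resize(a,None,fx=2,fy=2,interpolation=3))
E
```

```text
core nut [0.586 0.173 0.062]
knee top R-bottom [0.64  0.126 0.   ]
knee [0.707 0.126 0.03 ]
plate [0.529 0.082 0.034]
turq [0.444 0.17  0.03 ]
turq2 [0.539 0.206 0.03 ]
red [0.434 0.077 0.03 ]
masking [0.71  0.004 0.025]
```

Request:
play_rows --increments '[{"dx":0.05},{"dx":0.08,"dy":-0.04},{"dx":0.08,"dy":-0.04},{"dx":0.08,"dy":-0.04},{"dx":0.08,"dy":-0.04}]'

```text
schema error: expected keys dx, dy, dz, spin, jaw
```

```bash
python3 - <<'E'
from h import *
import pickle
pickle.dump(cal('wrist'),open('c1.pkl','wb')); a=read_camera('wrist'); cv2.imwrite('pics/wrist1.png',a)
cv2.imwrite('pics/w1b.png',cv2.resize(a[0:300,60:460],None,fx=2,fy=2,interpolation=2))
E
```

```text
(no output)
```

View pics/w1b.png

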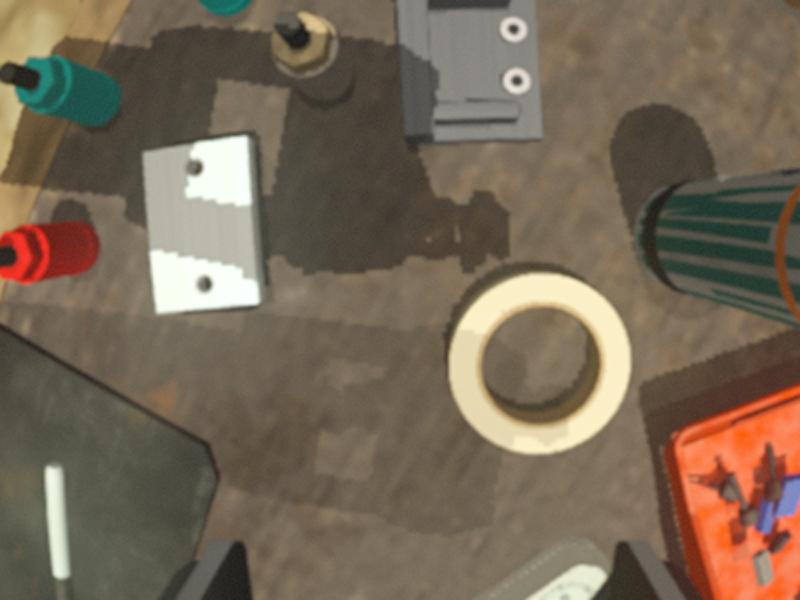

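The close crop confirms it: a brown cup with a brass nut at (212,22), standing in front of the knee face, so that is the core bit. The move was refused because every row needs all five keys, so I resend it.

Request:
play_rows --increments '[{"dx":0.05,"dy":-0.02,"dz":0,"spin":0,"jaw":1},{"dx":0.09,"dy":-0.04,"dz":0,"spin":0,"jaw":1},{"dx":0.09,"dy":-0.04,"dz":0,"spin":0,"jaw":1},{"dx":0.09,"dy":-0.04,"dz":0,"spin":0,"jaw":1}]'

```text
clock: 0.7
tcp_pos: [0.6102, 0.0897, 0.2313]
ee_rot: [3.141, 0.0, 1.571]
force: [-0.1, -0.6, 1.2]
opening: 1.001
gripper_force: 0.0
```

```bash
python3 - <<'E'
from h import *
import pickle
pickle.dump(cal('wrist'),open('c1.pkl','wb')); a=read_camera('wrist'); cv2.imwrite('pics/wrist1.png',a)
cv2.imwrite('pics/w1b.png',cv2.resize(a[60:360,60:460],None,fx=2,fy=2,interpolation=2))
E
```

```text
(no output)
```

View pics/w1b.png

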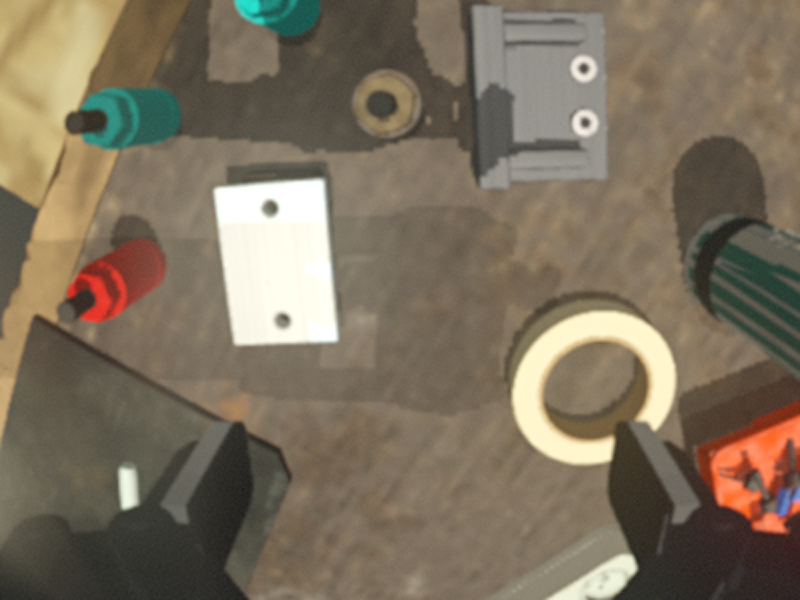

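View: core bit at crop (385,103), plate centre (276,263) with corners (214,188), (325,178), (338,341) and (234,346), and knee face along the edge (473,6)–(482,187). Now I refine these numerically from the two wrist views.

```bash
python3 - <<'E'
from h import *
import pickle
c1=pickle.load(open('c1.pkl','rb')); C0=np.array([0.64933228,0.07821873,0.37257057])
c0=(*c1[:4],-c1[3]@C0); print('C1',-c1[3].T@c1[4])
ims=[cv2.imread('pics/wrist0.png'),cv2.imread('pics/wrist1.png')]; cs=[c0,c1]
# approx pixels (full frame)
pl=[[(132,75),(187,66),(192,153),(138,157)],[(167,154),(222.5,149),(229,230.5),(177,233)]]
res=[]
for im,c,p in zip(ims,cs,pl):
    g=cv2.cvtColor(im,cv2.COLOR_BGR2GRAY); hsv=cv2.cvtColor(im,cv2.COLOR_BGR2HSV)
    m=((g>130)&(hsv[...,1]<60)).astype(np.uint8); x0,y0=np.array(p).min(0).astype(int)-6; x1,y1=np.array(p).max(0).astype(int)+6
    M=np.zeros_like(m); M[y0:y1,x0:x1]=m[y0:y1,x0:x1]; M=cv2.morphologyEx(M,cv2.MORPH_CLOSE,np.ones((7,7)))
    k=max(cv2.findContours(M,0,1)[0],key=cv2.contourArea); h=cv2.convexHull(k)
    q=cv2.approxPolyDP(h,5,True)[:,0]; print('plate poly',q.tolist(),cv2.contourArea(k))
    hz=[]
    for pt in h[:,0]: hz.append(plane('wrist',*pt,.034,c)[:2])
    r=cv2.minAreaRect(np.array(hz,np.float32)*1000); print('plate rect mm',r)
    # knee: neutral grey
    m=((hsv[...,1]<28)&(g>55)&(g<150)).astype(np.uint8); M=np.zeros_like(m); 
    X=(255,0,345,80) if c is c0 else (285,55,370,165)
    M[X[1]:X[3],X[0]:X[2]]=m[X[1]:X[3],X[0]:X[2]]; M=cv2.morphologyEx(M,cv2.MORPH_CLOSE,np.ones((9,9)))
    k=max(cv2.findContours(M,0,1)[0],key=cv2.contourArea); print('knee poly',cv2.approxPolyDP(cv2.convexHull(k),4,True)[:,0].tolist(),cv2.contourArea(k))
t=lambda a,b:tri(ray('wrist',*a,c0),ray('wrist',*b,c1)).round(4)
for a,b in zip(*pl): print('plate c',t(a,b))
print('hole',t((157.5,84),(195,164)),t((162,142),(201.5,220.5)))
print('knee near corner foot',t((262,69),(300,153.5)))
for z in(.04,0): print('knee face edge z',z,plane('wrist',296.5,63,z,c1),plane('wrist',301,153.5,z,c1))
for z in(0,.05,.062): print('core',z,plane('wrist',253.5,111.5,z,c1))
print('shank',t((205,14.5),(251.5,111.5)))
a=ims[1][55:175,225:385]; b=ims[1][140:240,140:300]
big=lambda q:cv2.resize(q,(800,int(q.shape[0]*800/q.shape[1])),interpolation=2)
cv2.imwrite('pics/k1.png',big(a)); 
E
```

```text
C1 [0.60972722 0.16794268 0.37352209]
plate poly [[182, 67], [190, 151], [138, 157], [132, 76]] 4397.5
plate rect mm ((526.216064453125, 81.53768157958984), (63.77519226074219, 92.89287567138672), 2.9646570682525635)
knee poly [[327, 0], [330, 68], [262, 67], [258, 0]] 4743.5
plate poly [[233, 143], [234, 226], [222, 236], [176, 232], [163, 185], [163, 146]] 4994.5
plate rect mm ((525.2598266601562, 84.29121398925781), (104.92962646484375, 81.40158081054688), 88.17570495605469)
knee poly [[297, 62], [360, 67], [362, 148], [300, 153]] 5555.5
plate c [0.4938 0.126  0.0329]
plate c [0.5563 0.1295 0.0312]
plate c [0.5583 0.0346 0.0247]
plate c [0.4973 0.034  0.0331]
hole [0.5238 0.1132 0.0301] [0.5278 0.0494 0.0332]
knee near corner foot [0.6369 0.1234 0.03  ]
knee face edge z 0.04 [0.63201135 0.21828921 0.04      ] [0.63726749 0.12475673 0.04      ]
knee face edge z 0 [0.63468393 0.22432737 0.        ] [0.64057045 0.11957734 0.        ]
core 0 [0.58622391 0.16810843 0.        ]
core 0.05 [0.58937008 0.16808625 0.05      ]
core 0.062 [0.59012516 0.16808092 0.062     ]
shank [0.5898 0.1679 0.0902]
```

View pics/k1.png

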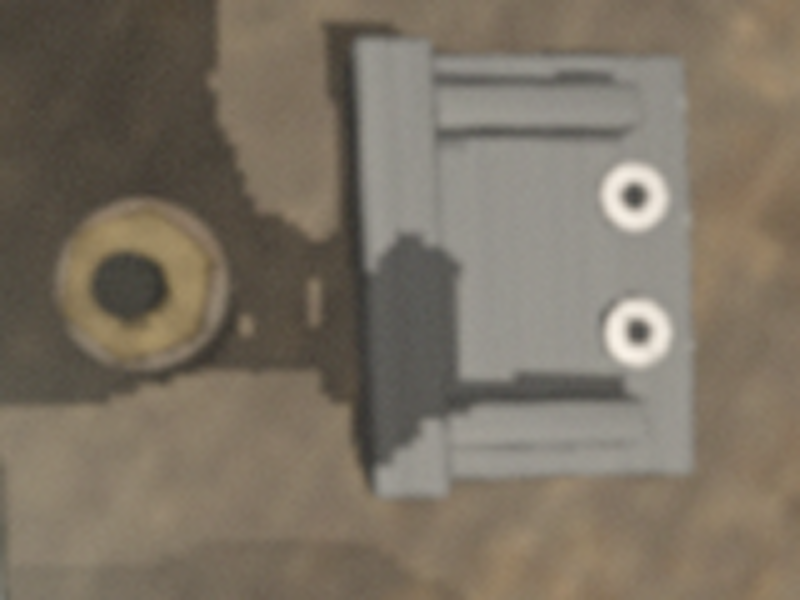

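The crop shows the face's top front edge running from (296,62.6) to (300,154), with the bit clear of it. That puts the core bit at about (0.590,0.168). The face centre is at about (0.6345,0.1715) with 3.2° yaw. I'll turn the jaws to close along y and go above the bit.

Request:
play_rows --increments '[{"dx":0.03,"dy":-0.01,"dz":0,"spin":0.075,"jaw":1},{"dx":0.06,"dy":-0.02,"dz":0,"spin":0.15,"jaw":1},{"dx":0.078,"dy":-0.02,"dz":0,"spin":0.225,"jaw":1},{"dx":0.078,"dy":-0.02,"dz":0,"spin":0.3,"jaw":1},{"dx":0.078,"dy":-0.02,"dz":0,"spin":0.375,"jaw":1}]'

```text
clock: 1.38
tcp_pos: [0.5907, 0.1671, 0.2312]
ee_rot: [3.141, 0.0, 0.779]
force: [-0.2, 0.4, -0.1]
opening: 1.0
gripper_force: 0.0
```

Request:
play_rows --increments '[{"dx":0,"dy":0,"dz":0,"spin":0.075,"jaw":1},{"dx":0,"dy":0,"dz":0,"spin":0.15,"jaw":1},{"dx":0,"dy":0,"dz":0,"spin":0.225,"jaw":1},{"dx":0,"dy":0,"dz":0,"spin":0.3,"jaw":1},{"dx":0,"dy":0,"dz":0,"spin":0.375,"jaw":1}]'

```text
clock: 2.0
tcp_pos: [0.5907, 0.1667, 0.2312]
ee_rot: [3.141, 0.0, -0.007]
force: [-0.1, -0.4, -0.3]
opening: 0.999
gripper_force: 0.0
```

```bash
python3 - <<'E'
from h import *
s=readout.get_state(); print(s['tcp_pos'],s['ee_rot'],s['qpos'])
# bystanders and surroundings, first side/scene pictures
for nm,p,q in(('brick top near corner',(405,300),None),):pass
ps={'mat corner far':((262,251),(242,250),.011),'tape disc':((343,290),(283,303),None),'strip near end':((372,285),(328,302),.0),'can cap top':((322,103),(321,108),None)}
for k,(a,b,z) in ps.items():
    print(k,tri(ray('scene',*a),ray('side',*b)).round(3), plane('scene',*a,z or 0).round(3),plane('side',*b,z or 0).round(3))
E
```

```text
[0.5907475  0.16673881 0.23116362] [ 3.14146225e+00  4.09411716e-05 -7.07324452e-03] [ 9.06636294e-02  1.62133027e-01  1.65411440e+00 -1.29667392e-04
  1.32539870e+00  1.66856470e+00]
mat corner far [ 0.544 -0.025 -0.019] [ 0.509 -0.067  0.011] [ 0.525 -0.073  0.011]
tape disc [ 0.511 -0.274  0.022] [ 0.536 -0.255  0.   ] [ 0.525 -0.244  0.   ]
strip near end [ 0.606 -0.263 -0.015] [ 0.587 -0.276  0.   ] [ 0.595 -0.279  0.   ]
can cap top [0.795 0.068 0.238] [1.813 1.097 0.   ] [1.301 0.804 0.   ]
```

Request:
play_rows --increments '[{"dx":0,"dy":-0.001,"dz":0.06,"spin":0,"jaw":1},{"dx":0,"dy":-0.001,"dz":0.12,"spin":0,"jaw":1},{"dx":0,"dy":-0.001,"dz":0.17,"spin":0,"jaw":1},{"dx":0,"dy":-0.001,"dz":0.198,"spin":0,"jaw":1},{"dx":0,"dy":-0.001,"dz":0.198,"spin":0,"jaw":1}]'

```text
clock: 2.62
tcp_pos: [0.5884, 0.1677, 0.0304]
ee_rot: [3.141, 0.006, -0.002]
force: [0.4, -0.0, -0.2]
opening: 0.999
gripper_force: 0.0
```

Request:
play_rows --increments '[{"dx":0,"dy":0,"dz":0,"spin":0,"jaw":-1},{"dx":0,"dy":0,"dz":0,"spin":0,"jaw":-1},{"dx":0,"dy":0,"dz":0,"spin":0,"jaw":-1},{"dx":0,"dy":0,"dz":0,"spin":0,"jaw":-1},{"dx":0,"dy":0,"dz":0,"spin":0,"jaw":-1}]'

```text
clock: 3.25
tcp_pos: [0.5912, 0.169, 0.035]
ee_rot: [3.141, -0.003, 0.0]
force: [-0.4, -1.0, 5.3]
opening: 0.36
gripper_force: 59.8
```

Request:
play_rows --increments '[{"dx":0,"dy":0,"dz":-0.04,"spin":0,"jaw":-1},{"dx":0,"dy":0.05,"dz":-0.06,"spin":0,"jaw":-1},{"dx":0.01,"dy":0.1,"dz":-0.06,"spin":0,"jaw":-1},{"dx":0.02,"dy":0.15,"dz":-0.06,"spin":0,"jaw":-1},{"dx":0.025,"dy":0.2,"dz":-0.06,"spin":0,"jaw":-1}]'

```text
clock: 3.88
tcp_pos: [0.6147, -0.0323, 0.0929]
ee_rot: [-3.141, 0.0, 0.0]
force: [0.0, -0.1, -2.6]
opening: 0.365
gripper_force: 60.4
```

Request:
play_rows --increments '[{"dx":0,"dy":0.018,"dz":0,"spin":0,"jaw":-1},{"dx":0,"dy":0.018,"dz":0,"spin":0,"jaw":-1},{"dx":0,"dy":0.018,"dz":0.03,"spin":0,"jaw":-1},{"dx":0,"dy":0.018,"dz":0.05,"spin":0,"jaw":-1},{"dx":0,"dy":0.018,"dz":0.05,"spin":0,"jaw":-1}]'

```text
clock: 4.5
tcp_pos: [0.613, -0.0473, 0.0408]
ee_rot: [-3.14, 0.005, 0.001]
force: [0.1, 0.9, -2.6]
opening: 0.362
gripper_force: 60.4
```

```bash
python3 - <<'E'
from h import *
s=readout.get_state(); print(s['tcp_pos'],s['ee_rot'],s['opening'],s['force'])
a=read_camera('side')[130:280,140:340]; cv2.imwrite('pics/s2.png',cv2.resize(a,None,fx=4,fy=4,interpolation=2))
E
```

```text
[ 0.61297089 -0.04732276  0.04079494] [-3.14004572e+00  5.11225393e-03  1.41778738e-03] 0.3615514303913786 [ 0.06118839  0.90163343 -2.64619233]
```

View pics/s2.png

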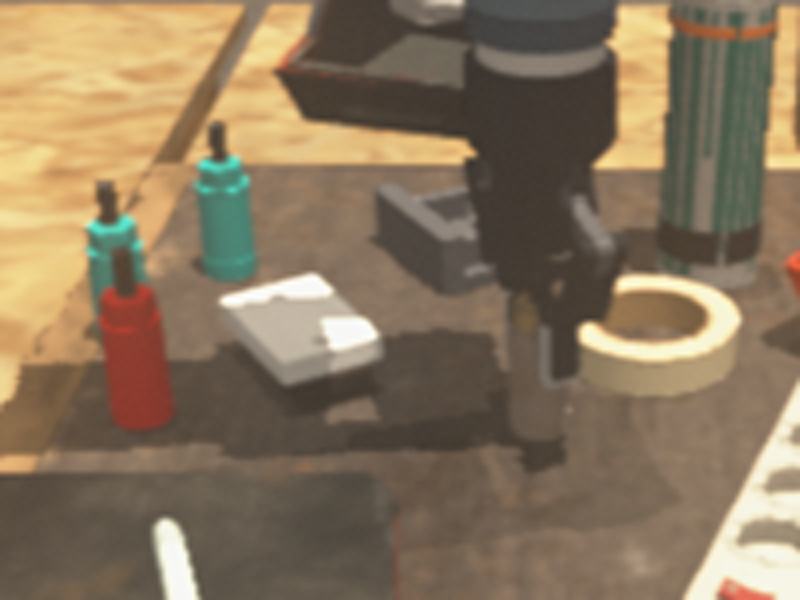

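The side view shows the bit held upright, its rim at (535,435), just above the bench. I'll lower the last 10 mm and release.

Request:
play_rows --increments '[{"dx":0,"dy":0,"dz":0.005,"spin":0,"jaw":-1},{"dx":0,"dy":0,"dz":0.009,"spin":0,"jaw":-1},{"dx":0,"dy":0,"dz":0.0105,"spin":0,"jaw":-1},{"dx":0,"dy":0,"dz":0.0105,"spin":0,"jaw":-1},{"dx":0,"dy":0,"dz":0.0105,"spin":0,"jaw":-0.1}]'

```text
clock: 5.18
tcp_pos: [0.616, -0.0493, 0.034]
ee_rot: [3.141, -0.002, -0.0]
force: [0.8, 0.5, 0.6]
opening: 0.451
gripper_force: 0.0
```

Request:
play_rows --increments '[{"dx":0,"dy":0,"dz":0,"spin":0,"jaw":0.5},{"dx":0,"dy":0,"dz":0,"spin":0,"jaw":0.5},{"dx":0,"dy":0,"dz":-0.05,"spin":0,"jaw":0.5},{"dx":0,"dy":0,"dz":-0.1,"spin":0,"jaw":1},{"dx":0,"dy":0,"dz":-0.13,"spin":0,"jaw":1}]'

```text
clock: 5.8
tcp_pos: [0.6161, -0.0493, 0.1659]
ee_rot: [3.141, -0.004, -0.0]
force: [0.2, -0.4, -1.2]
opening: 0.998
gripper_force: 0.0
```

The core bit is released at about (0.615,−0.049). The tool can only spin about the vertical. So I'll grip the plate across its 60 mm width near one end and test whether the grip can be eased enough for gravity to swing it upright.

Request:
play_rows --increments '[{"dx":-0.03,"dy":-0.03,"dz":0,"spin":-0.08,"jaw":1},{"dx":-0.06,"dy":-0.06,"dz":0,"spin":-0.16,"jaw":1},{"dx":-0.088,"dy":-0.099,"dz":0,"spin":-0.24,"jaw":1},{"dx":-0.088,"dy":-0.099,"dz":0,"spin":-0.32,"jaw":1},{"dx":-0.088,"dy":-0.099,"dz":0,"spin":-0.4,"jaw":1}]'

```text
clock: 6.42
tcp_pos: [0.5267, 0.0506, 0.1629]
ee_rot: [3.141, -0.0, 0.844]
force: [0.6, -1.0, 0.7]
opening: 1.002
gripper_force: 0.0
```

Request:
play_rows --increments '[{"dx":0,"dy":0,"dz":0,"spin":-0.08,"jaw":1},{"dx":0,"dy":0,"dz":0,"spin":-0.16,"jaw":1},{"dx":0,"dy":0,"dz":0,"spin":-0.24,"jaw":1},{"dx":0,"dy":0,"dz":0,"spin":-0.32,"jaw":1},{"dx":0,"dy":0,"dz":0,"spin":-0.38,"jaw":1}]'

```text
clock: 7.05
tcp_pos: [0.527, 0.05, 0.1627]
ee_rot: [-3.142, 0.0, 1.638]
force: [-0.5, 0.9, -0.2]
opening: 1.001
gripper_force: 0.0
```

```bash
python3 - <<'E'
from h import *
s=readout.get_state(); print(s['tcp_pos'],s['ee_rot'])
c=cal('wrist'); a=read_camera('wrist'); cv2.imwrite('pics/wrist3.png',a)
hsv=cv2.cvtColor(a,cv2.COLOR_BGR2HSV); g=hsv[...,2]
for X in((.526,.081,.034),(.5238,.1132,.034),(.5278,.0494,.034)): print(proj('wrist',X,c))
# holes: dark blobs inside the bright plate
m=((g>120)&(hsv[...,1]<60)).astype(np.uint8); m=cv2.morphologyEx(m,cv2.MORPH_OPEN,np.ones((3,3)))
for k in cv2.findContours(m,0,1)[0]:
    if cv2.contourArea(k)>1500:
        r=cv2.boundingRect(k); print('bright',r,[plane('wrist',*p,.034,c)[:2].round(4).tolist() for p in cv2.approxPolyDP(cv2.convexHull(k),4,True)[:,0]])
E
```

```text
[0.52697989 0.0499714  0.16271775] [-3.14157633e+00  1.54972331e-05  1.63795473e+00]
[276.19714669 167.65281197]
[276.18076178 129.46466087]
[275.78752804 203.65543596]
bright (403, 212, 81, 87) [[0.723, 0.0507], [0.7488, 0.0256], [0.7488, -0.0148], [0.7194, -0.0419], [0.681, -0.0372], [0.6593, -0.0124], [0.6555, 0.0085], [0.6624, 0.0307], [0.6913, 0.0528]]
bright (0, 187, 57, 208) [[0.2155, 0.051], [0.2948, -0.0076], [0.1053, -0.3234], [0.057, -0.3039]]
bright (219, 112, 130, 135) [[0.4939, 0.1261], [0.5523, 0.1292], [0.5839, 0.1008], [0.5891, 0.0643], [0.5663, 0.0274], [0.5488, 0.0116], [0.4993, 0.022], [0.478, 0.0567]]
bright (0, 57, 83, 65) [[0.2228, 0.196], [0.3431, 0.1259], [0.2251, 0.125]]
bright (409, 23, 59, 114) [[0.6357, 0.2219], [0.692, 0.2154], [0.6971, 0.1275], [0.6396, 0.1229]]
```

Request:
play_rows --increments '[{"dx":0,"dy":0,"dz":0.05,"spin":0,"jaw":1},{"dx":0,"dy":0,"dz":0.1,"spin":0,"jaw":1},{"dx":0,"dy":0,"dz":0.14,"spin":0,"jaw":1},{"dx":0,"dy":0,"dz":0.156,"spin":0,"jaw":1},{"dx":0,"dy":0,"dz":0.156,"spin":0,"jaw":1}]'

```text
clock: 7.72
tcp_pos: [0.5267, 0.05, 0.0064]
ee_rot: [-3.14, -0.0, 1.633]
force: [-0.4, -0.6, 0.3]
opening: 0.999
gripper_force: 0.0
```

Request:
play_rows --increments '[{"dx":0,"dy":0,"dz":0,"spin":0,"jaw":0.5},{"dx":0,"dy":0,"dz":0,"spin":0,"jaw":0.46},{"dx":0,"dy":0,"dz":0,"spin":0,"jaw":0.42},{"dx":0,"dy":0,"dz":0,"spin":0,"jaw":0.38}]'

```text
clock: 8.22
tcp_pos: [0.5278, 0.0499, 0.0079]
ee_rot: [3.14, 0.0, 1.634]
force: [-2.9, -0.0, 5.6]
opening: 0.697
gripper_force: 30.4
```

The grip force follows the jaw error (30 N at 0.38), so it can be eased. I'll lift and carry the plate over the bare bench.

Request:
play_rows --increments '[{"dx":0,"dy":0,"dz":0,"spin":0,"jaw":0.3},{"dx":0,"dy":0,"dz":-0.03,"spin":0,"jaw":0.3},{"dx":0,"dy":0,"dz":-0.07,"spin":0,"jaw":0.3},{"dx":-0.05,"dy":0,"dz":-0.08,"spin":0,"jaw":0.3},{"dx":-0.1,"dy":0.01,"dz":-0.08,"spin":0,"jaw":0.3}]'

```text
clock: 8.85
tcp_pos: [0.5437, -0.0499, 0.088]
ee_rot: [3.139, 0.001, 1.635]
force: [0.2, 0.6, -2.8]
opening: 0.689
gripper_force: 65.9
```

Request:
play_rows --increments '[{"dx":-0.05,"dy":0,"dz":0,"spin":0,"jaw":0.3},{"dx":-0.09,"dy":0,"dz":0,"spin":0,"jaw":0.3},{"dx":-0.09,"dy":0,"dz":0,"spin":0,"jaw":0.3},{"dx":-0.09,"dy":0,"dz":0,"spin":0,"jaw":0.36},{"dx":-0.09,"dy":0,"dz":0,"spin":0,"jaw":0.36}]'

```text
clock: 9.48
tcp_pos: [0.5486, -0.1378, 0.0864]
ee_rot: [-3.141, -0.0, 1.635]
force: [0.5, 0.4, -1.9]
opening: 0.688
gripper_force: 65.8
```

```bash
python3 - <<'E'
from h import *
s=readout.get_state(); print(s['tcp_pos'],s['opening'],s['gripper_force'],s['force'],s['moment'])
a=read_camera('scene')[90:300,130:410]; b=read_camera('side')[90:300,130:410]
cv2.imwrite('pics/s4.png',cv2.resize(np.hstack([a,b]),None,fx=1.42,fy=1.42,interpolation=2))
E
```

```text
[ 0.54860671 -0.13777722  0.0864359 ] 0.6878221510511704 65.83911180496216 [ 0.544998    0.40636528 -1.91147598] [-0.10269372  0.02151228 -0.03953701]
```

View pics/s4.png

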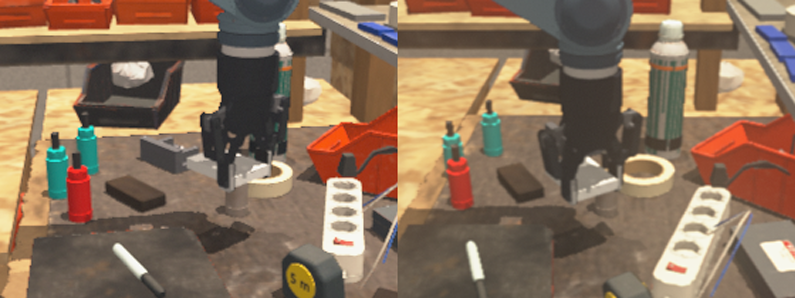

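Both views show the plate held level at about (230,165), with the core bit standing clear behind it. I'll lower to bring the hanging end near the bench and ease the grip in small steps.

Request:
play_rows --increments '[{"dx":0,"dy":0,"dz":0.025,"spin":0,"jaw":0.368},{"dx":0,"dy":0,"dz":0.025,"spin":0,"jaw":0.37},{"dx":0,"dy":0,"dz":0.025,"spin":0,"jaw":0.372}]'

```text
clock: 9.95
tcp_pos: [0.5492, -0.1388, 0.0623]
ee_rot: [3.141, 0.0, 1.634]
force: [0.2, 0.4, -1.2]
opening: 0.69
gripper_force: 65.8
```

Request:
play_rows --increments '[{"dx":0,"dy":0,"dz":0,"spin":0,"jaw":0.374},{"dx":0,"dy":0,"dz":0,"spin":0,"jaw":0.376}]'

```text
clock: 10.2
tcp_pos: [0.5494, -0.1392, 0.0626]
ee_rot: [3.14, 0.001, 1.634]
force: [-0.4, 0.5, -2.7]
opening: 0.687
gripper_force: 57.9
```

```bash
python3 - <<'E'
from h import *
s=readout.get_state(); print(s['tcp_pos'],s['opening'],s['gripper_force'],s['force'],s['moment'])
E
```

```text
[ 0.54939464 -0.1391935   0.06256368] 0.6870342950239764 57.89205193519592 [-0.36731272  0.46360235 -2.72845494] [-0.08652897  0.02870064  0.02710287]
```

Request:
play_rows --increments '[{"dx":0,"dy":0,"dz":0,"spin":0,"jaw":0.378},{"dx":0,"dy":0,"dz":0,"spin":0,"jaw":0.379}]'

```text
clock: 10.45
tcp_pos: [0.549, -0.139, 0.0619]
ee_rot: [3.141, 0.0, 1.634]
force: [0.2, 0.0, -2.4]
opening: 0.691
gripper_force: 52.0
```

Request:
play_rows --increments '[{"dx":0,"dy":0,"dz":0,"spin":0,"jaw":0.38}]'

```text
clock: 10.58
tcp_pos: [0.5489, -0.139, 0.0618]
ee_rot: [-3.142, -0.0, 1.634]
force: [-0.4, 0.0, -0.9]
opening: 0.691
gripper_force: 50.0
```

Request:
play_rows --increments '[{"dx":0,"dy":0,"dz":0,"spin":0,"jaw":0.381}]'

```text
clock: 10.7
tcp_pos: [0.5489, -0.139, 0.0618]
ee_rot: [-3.142, -0.0, 1.634]
force: [-0.4, 0.6, -2.3]
opening: 0.691
gripper_force: 48.0
```

```bash
python3 - <<'E'
from h import *
s=readout.get_state(); print(s['tcp_pos'],s['opening'],s['gripper_force'],s['force'],s['moment'])
E
```

```text
[ 0.54891221 -0.13899868  0.06176706] 0.6907749156260938 47.995712757110596 [-0.42946536  0.64558092 -2.26933854] [-0.02511906 -0.01657922 -0.04592332]
```

Request:
play_rows --increments '[{"dx":0,"dy":0,"dz":0,"spin":0,"jaw":0.384},{"dx":0,"dy":0,"dz":0,"spin":0,"jaw":0.388},{"dx":0,"dy":0,"dz":0,"spin":0,"jaw":0.392}]'

```text
clock: 11.08
tcp_pos: [0.5489, -0.139, 0.0618]
ee_rot: [-3.142, -0.0, 1.634]
force: [-0.2, 0.5, -2.1]
opening: 0.697
gripper_force: 26.1
```

```bash
cat >> h.py <<'E'
def stat():
    s=readout.get_state(); print(s['tcp_pos'].round(4),round(s['opening'],4),round(s['gripper_force'],1),s['force'].round(1))
    for n in('scene','side'):
        X=proj(n,s['tcp_pos']+[0,0,.02]).astype(int); a=read_camera(n); h=cv2.cvtColor(a,cv2.COLOR_BGR2HSV)
        m=((h[...,2]>125)&(h[...,1]<45)).astype(np.uint8); M=np.zeros_like(m); sl=np.s_[X[1]-45:X[1]+60,X[0]-50:X[0]+45]; M[sl]=m[sl]
        q,l,st,ce=cv2.connectedComponentsWithStats(M); print(n,X,[(v.tolist(),c.round(0).tolist()) for v,c in zip(st[1:],ce[1:]) if v[4]>60])
    return a
E
python3 -c "
from h import *
stat()"
```

```text
[ 0.5489 -0.139   0.0618] 0.6967 26.1 [-0.2  0.5 -2.1]
scene [303 223] [([322, 205, 13, 14, 82], [329.0, 212.0]), ([262, 210, 21, 19, 225], [272.0, 219.0]), ([290, 210, 31, 27, 444], [304.0, 223.0]), ([336, 262, 12, 11, 81], [343.0, 267.0])]
side [266 231] [([253, 212, 35, 33, 611], [269.0, 229.0])]
```

Request:
play_rows --increments '[{"dx":0,"dy":0,"dz":0,"spin":0,"jaw":0.394},{"dx":0,"dy":0,"dz":0,"spin":0,"jaw":0.396}]'

```text
clock: 11.42
tcp_pos: [0.5489, -0.139, 0.0618]
ee_rot: [3.142, 0.0, 1.634]
force: [-0.1, -0.1, -2.6]
opening: 0.7
gripper_force: 18.1
```

```bash
python3 -c "
from h import *
stat()"
```

```text
[ 0.5489 -0.139   0.0618] 0.7003 18.1 [-0.1 -0.1 -2.6]
scene [303 223] [([322, 205, 13, 14, 82], [329.0, 212.0]), ([262, 210, 21, 19, 223], [272.0, 219.0]), ([290, 210, 31, 27, 446], [304.0, 223.0]), ([336, 262, 12, 11, 81], [343.0, 267.0])]
side [266 231] [([253, 212, 35, 34, 608], [269.0, 229.0])]
```

Works as predicted: 18 N and still level. Easing further.

Request:
play_rows --increments '[{"dx":0,"dy":0,"dz":0,"spin":0,"jaw":0.398},{"dx":0,"dy":0,"dz":0,"spin":0,"jaw":0.399}]'

```text
clock: 11.78
tcp_pos: [0.5489, -0.139, 0.0618]
ee_rot: [3.142, 0.0, 1.634]
force: [0.4, 0.2, -1.7]
opening: 0.704
gripper_force: 12.2
```

```bash
python3 -c "
from h import *
stat()"
```

```text
[ 0.5489 -0.139   0.0618] 0.7039 12.2 [ 0.4  0.2 -1.7]
scene [303 223] [([322, 205, 13, 14, 83], [329.0, 212.0]), ([262, 210, 21, 19, 224], [272.0, 219.0]), ([290, 211, 31, 27, 441], [304.0, 223.0]), ([336, 262, 12, 11, 81], [343.0, 267.0])]
side [266 231] [([253, 212, 35, 33, 610], [269.0, 229.0])]
```

Request:
play_rows --increments '[{"dx":0,"dy":0,"dz":0,"spin":0,"jaw":0.4},{"dx":0,"dy":0,"dz":0,"spin":0,"jaw":0.4}]'

```text
clock: 12.12
tcp_pos: [0.5489, -0.139, 0.0618]
ee_rot: [3.142, 0.0, 1.634]
force: [0.5, -0.1, -2.4]
opening: 0.698
gripper_force: 10.1
```

```bash
python3 -c "
from h import *
stat()"
```

```text
[ 0.5489 -0.139   0.0618] 0.698 10.1 [ 0.5 -0.1 -2.4]
scene [303 223] [([322, 205, 13, 14, 82], [329.0, 212.0]), ([262, 210, 21, 19, 224], [272.0, 219.0]), ([290, 211, 31, 27, 441], [304.0, 223.0]), ([336, 262, 12, 11, 81], [343.0, 267.0])]
side [266 231] [([253, 212, 35, 33, 610], [269.0, 229.0])]
```

Request:
play_rows --increments '[{"dx":0,"dy":0,"dz":0,"spin":0,"jaw":0.401},{"dx":0,"dy":0,"dz":0,"spin":0,"jaw":0.401}]'

```text
clock: 12.48
tcp_pos: [0.5489, -0.139, 0.0618]
ee_rot: [-3.142, 0.0, 1.634]
force: [0.2, -0.6, -1.7]
opening: 0.704
gripper_force: 8.1
```

```bash
python3 -c "
from h import *
stat()"
```

```text
[ 0.5489 -0.139   0.0618] 0.7043 8.1 [ 0.2 -0.6 -1.7]
scene [303 223] [([322, 205, 13, 14, 83], [329.0, 212.0]), ([262, 210, 21, 19, 225], [272.0, 219.0]), ([290, 211, 31, 26, 442], [304.0, 223.0]), ([336, 262, 12, 11, 81], [343.0, 267.0])]
side [266 231] [([253, 212, 35, 34, 614], [269.0, 229.0])]
```

Request:
play_rows --increments '[{"dx":0,"dy":0,"dz":0,"spin":0,"jaw":0.402},{"dx":0,"dy":0,"dz":0,"spin":0,"jaw":0.402}]'

```text
clock: 12.82
tcp_pos: [0.5489, -0.139, 0.0618]
ee_rot: [3.142, -0.0, 1.634]
force: [0.6, -0.3, -2.0]
opening: 0.699
gripper_force: 6.2
```

```bash
python3 -c "
from h import *
stat()"
```

```text
[ 0.5489 -0.139   0.0618] 0.6994 6.2 [ 0.6 -0.3 -2. ]
scene [303 223] [([322, 205, 13, 14, 82], [329.0, 212.0]), ([262, 210, 21, 19, 225], [272.0, 219.0]), ([290, 211, 31, 26, 442], [304.0, 223.0]), ([336, 262, 12, 11, 80], [343.0, 267.0])]
side [266 231] [([253, 212, 35, 34, 614], [269.0, 229.0])]
```

Request:
play_rows --increments '[{"dx":0,"dy":0,"dz":0,"spin":0,"jaw":0.4025},{"dx":0,"dy":0,"dz":0,"spin":0,"jaw":0.4025}]'

```text
clock: 13.18
tcp_pos: [0.5489, -0.139, 0.0618]
ee_rot: [-3.142, -0.0, 1.634]
force: [-0.0, 1.0, -1.9]
opening: 0.702
gripper_force: 4.9
```

```bash
python3 -c "
from h import *
stat()"
```

```text
[ 0.5489 -0.139   0.0618] 0.7024 4.9 [-0.   1.  -1.9]
scene [303 223] [([322, 205, 13, 14, 82], [329.0, 212.0]), ([268, 211, 53, 37, 517], [296.0, 230.0]), ([336, 262, 12, 11, 81], [343.0, 267.0])]
side [266 231] [([243, 220, 45, 37, 622], [265.0, 239.0]), ([281, 283, 20, 8, 67], [290.0, 287.0])]
```

Request:
play_rows --increments '[{"dx":0,"dy":0,"dz":0,"spin":0,"jaw":0.403},{"dx":0,"dy":0,"dz":0,"spin":0,"jaw":0.403}]'

```text
clock: 13.52
tcp_pos: [0.5489, -0.139, 0.0618]
ee_rot: [3.142, -0.0, 1.634]
force: [0.5, -0.1, -1.7]
opening: 0.698
gripper_force: 3.8
```

```bash
python3 -c "
from h import *
stat()"
```

```text
[ 0.5489 -0.139   0.0618] 0.6984 3.8 [ 0.5 -0.1 -1.7]
scene [303 223] [([322, 205, 13, 14, 82], [329.0, 212.0]), ([277, 211, 44, 51, 965], [298.0, 237.0]), ([336, 262, 12, 11, 81], [343.0, 267.0])]
side [266 231] [([246, 221, 42, 43, 883], [266.0, 243.0])]
```

The plate is swinging down. I'll compare the mask extents with the projected corners to estimate the tilt.

```bash
python3 - <<'E'
from h import *
s=readout.get_state(); y=s['ee_rot'][2]; tx=np.array([np.cos(y),np.sin(y),0]); ty=np.array([np.sin(y),-np.cos(y),0]); z=np.array([0,0,1.])
P=s['tcp_pos']+[0,0,.026]
for th in(30,50,70,80,90):
    t=np.radians(th); L=np.cos(t)*tx-np.sin(t)*z; N=np.sin(t)*tx+np.cos(t)*z
    for n in('scene','side'):
        q=np.array([proj(n,P+a*L+b*ty+c*N) for a in(-14,76) for b in(-30,30) for c in(-7,7) for a,b,c in[(a/1e3,b/1e3,c/1e3)]])
        print(th,n,q.min(0).round(),q.max(0).round())
E
```

```text
30 scene [268. 216.] [316. 236.]
30 side [238. 225.] [281. 239.]
50 scene [275. 217.] [317. 249.]
50 side [243. 226.] [282. 251.]
70 scene [284. 218.] [317. 258.]
70 side [249. 226.] [282. 262.]
80 scene [289. 217.] [318. 262.]
80 side [252. 227.] [282. 266.]
90 scene [294. 217.] [318. 264.]
90 side [254. 226.] [282. 270.]
```

Request:
play_rows --increments '[{"dx":0,"dy":0,"dz":0,"spin":0,"jaw":0.403},{"dx":0,"dy":0,"dz":0,"spin":0,"jaw":0.403}]'

```text
clock: 13.88
tcp_pos: [0.5489, -0.139, 0.0618]
ee_rot: [3.142, 0.0, 1.634]
force: [-0.5, 0.0, -2.3]
opening: 0.705
gripper_force: 3.8
```

```bash
python3 -c "
from h import *
stat()"
```

```text
[ 0.5489 -0.139   0.0618] 0.7048 3.8 [-0.5  0.  -2.3]
scene [303 223] [([322, 205, 13, 14, 82], [329.0, 212.0]), ([277, 211, 44, 51, 964], [298.0, 237.0]), ([336, 262, 12, 11, 81], [343.0, 267.0])]
side [266 231] [([246, 221, 42, 43, 887], [266.0, 243.0])]
```

Request:
play_rows --increments '[{"dx":0,"dy":0,"dz":0,"spin":0,"jaw":0.4033},{"dx":0,"dy":0,"dz":0,"spin":0,"jaw":0.4033}]'

```text
clock: 14.22
tcp_pos: [0.5489, -0.139, 0.0618]
ee_rot: [-3.142, 0.0, 1.634]
force: [0.7, -0.5, -2.0]
opening: 0.705
gripper_force: 3.3
```

```bash
python3 -c "
from h import *
stat()"
```

```text
[ 0.5489 -0.139   0.0618] 0.7053 3.3 [ 0.7 -0.5 -2. ]
scene [303 223] [([322, 205, 13, 14, 81], [329.0, 212.0]), ([277, 211, 44, 51, 959], [298.0, 238.0]), ([336, 262, 12, 11, 81], [343.0, 267.0])]
side [266 231] [([246, 221, 42, 43, 884], [266.0, 243.0]), ([281, 282, 18, 9, 71], [289.0, 287.0])]
```

Request:
play_rows --increments '[{"dx":0,"dy":0,"dz":0,"spin":0,"jaw":0.4036},{"dx":0,"dy":0,"dz":0,"spin":0,"jaw":0.4036}]'

```text
clock: 14.58
tcp_pos: [0.5489, -0.139, 0.0618]
ee_rot: [3.142, -0.0, 1.634]
force: [0.1, -0.1, -2.1]
opening: 0.702
gripper_force: 2.7
```

```bash
python3 -c "
from h import *
a=stat()
w=read_camera('wrist'); b=read_camera('scene')
f=lambda x:cv2.resize(x,None,fx=2.2,fy=2.2,interpolation=2)
cv2.imwrite('pics/s5.png',cv2.resize(np.hstack([a[180:300,200:340],b[170:290,240:380]]),None,fx=2.8,fy=2.8,interpolation=2))"
```

```text
[ 0.5489 -0.139   0.0618] 0.7018 2.7 [ 0.1 -0.1 -2.1]
scene [303 223] [([322, 205, 13, 14, 80], [329.0, 212.0]), ([277, 211, 44, 51, 960], [298.0, 238.0]), ([336, 262, 12, 11, 81], [343.0, 267.0])]
side [266 231] [([246, 221, 42, 43, 879], [266.0, 243.0])]
```

View pics/s5.png

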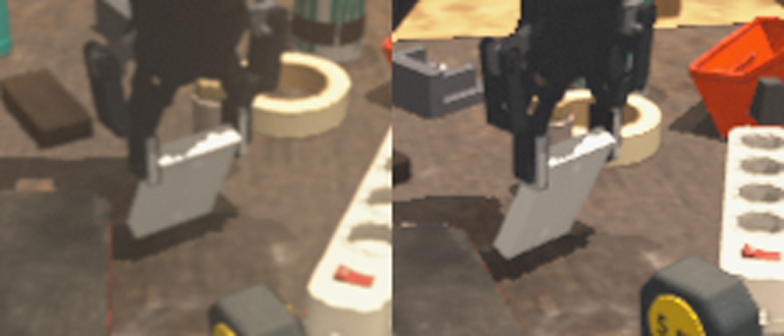

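The picture shows the plate tilted about 60–65°, with its top edge at (200,150) and bottom edge at (180,230) in the left half. Friction is holding it there. I'll shake gently so it settles to vertical.

Request:
play_rows --increments '[{"dx":0.008,"dy":0,"dz":0,"spin":0,"jaw":0.4036},{"dx":-0.008,"dy":0,"dz":0,"spin":0,"jaw":0.4036},{"dx":0.008,"dy":0,"dz":0,"spin":0,"jaw":0.4036},{"dx":0,"dy":0,"dz":0,"spin":0,"jaw":0.4036}]'

```text
clock: 15.28
tcp_pos: [0.5492, -0.1384, 0.0621]
ee_rot: [3.141, -0.0, 1.635]
force: [0.0, 0.7, -0.8]
opening: 0.702
gripper_force: 2.6
```

```bash
python3 -c "
from h import *
stat()"
```

```text
[ 0.5492 -0.1384  0.0621] 0.7019 2.6 [ 0.   0.7 -0.8]
scene [303 222] [([322, 204, 13, 15, 84], [329.0, 212.0]), ([284, 213, 37, 55, 1186], [301.0, 240.0]), ([336, 262, 12, 11, 81], [343.0, 267.0])]
side [266 231] [([251, 220, 37, 51, 1132], [268.0, 247.0]), ([281, 282, 18, 9, 69], [289.0, 287.0])]
```

Request:
play_rows --increments '[{"dx":0.008,"dy":0,"dz":0,"spin":0,"jaw":0.4036},{"dx":-0.008,"dy":0,"dz":0,"spin":0,"jaw":0.4036},{"dx":0.008,"dy":0,"dz":0,"spin":0,"jaw":0.4036},{"dx":0,"dy":0,"dz":0,"spin":0,"jaw":0.4036}]'

```text
clock: 15.88
tcp_pos: [0.5489, -0.1381, 0.0617]
ee_rot: [3.142, -0.001, 1.635]
force: [-0.1, 0.4, -0.9]
opening: 0.705
gripper_force: 2.9
```

```bash
python3 -c "
from h import *
stat()"
```

```text
[ 0.5489 -0.1381  0.0617] 0.7052 2.9 [-0.1  0.4 -0.9]
scene [303 223] [([322, 204, 13, 15, 84], [329.0, 212.0]), ([286, 213, 35, 56, 1260], [302.0, 241.0]), ([336, 262, 12, 11, 81], [343.0, 267.0])]
side [266 231] [([253, 220, 35, 54, 1249], [269.0, 247.0]), ([281, 282, 20, 9, 70], [289.0, 287.0])]
```

Request:
play_rows --increments '[{"dx":0.006,"dy":0,"dz":0,"spin":0,"jaw":0.4036},{"dx":-0.006,"dy":0,"dz":0,"spin":0,"jaw":0.4036},{"dx":0.006,"dy":0,"dz":0,"spin":0,"jaw":0.4036},{"dx":0,"dy":0,"dz":0,"spin":0,"jaw":0.4036}]'

```text
clock: 16.48
tcp_pos: [0.5489, -0.1383, 0.0618]
ee_rot: [-3.142, -0.0, 1.635]
force: [0.4, 1.4, -0.2]
opening: 0.7
gripper_force: 2.8
```

```bash
python3 -c "
from h import *
stat()"
```

```text
[ 0.5489 -0.1383  0.0618] 0.6996 2.8 [ 0.4  1.4 -0.2]
scene [303 223] [([322, 204, 13, 15, 84], [329.0, 212.0]), ([287, 213, 34, 57, 1279], [303.0, 241.0]), ([336, 262, 12, 11, 81], [343.0, 267.0])]
side [266 231] [([253, 221, 35, 53, 1263], [269.0, 248.0]), ([280, 282, 19, 9, 67], [288.0, 287.0])]
```

The bottom seems to touch the bench now, so I raise slightly and shake once more.

Request:
play_rows --increments '[{"dx":0,"dy":0,"dz":-0.005,"spin":0,"jaw":0.403},{"dx":0,"dy":0,"dz":-0.01,"spin":0,"jaw":0.403},{"dx":0.007,"dy":0,"dz":-0.01,"spin":0,"jaw":0.4036},{"dx":-0.007,"dy":0,"dz":-0.01,"spin":0,"jaw":0.4036},{"dx":0.007,"dy":0,"dz":-0.01,"spin":0,"jaw":0.4036}]'

```text
clock: 17.2
tcp_pos: [0.5488, -0.1334, 0.072]
ee_rot: [3.141, 0.001, 1.631]
force: [0.0, 0.5, -2.4]
opening: 0.7
gripper_force: 2.6
```

Request:
play_rows --increments '[{"dx":-0.012,"dy":0,"dz":0,"spin":0,"jaw":0.4036},{"dx":-0.003,"dy":0,"dz":0,"spin":0,"jaw":0.4036},{"dx":-0.009,"dy":0,"dz":0,"spin":0,"jaw":0.4036},{"dx":-0.007,"dy":0,"dz":0,"spin":0,"jaw":0.403},{"dx":-0.007,"dy":0,"dz":0,"spin":0,"jaw":0.395}]'

```text
clock: 17.82
tcp_pos: [0.5489, -0.1389, 0.0718]
ee_rot: [-3.142, -0.0, 1.634]
force: [0.2, 0.1, -2.7]
opening: 0.696
gripper_force: 11.3
```

```bash
python3 - <<'E'
from h import *
a=stat(); cv2.imwrite('pics/side6.png',a); b=read_camera('scene'); cv2.imwrite('pics/scene6.png',b)
# bottom edge and side edges of the plate: quad in each view
for n,im,(x0,y0,x1,y1) in(('scene',b,(280,222,322,275)),('side',a,(246,228,289,280))):
    h=cv2.cvtColor(im,cv2.COLOR_BGR2HSV); m=((h[...,2]>115)&(h[...,1]<45)).astype(np.uint8); M=np.zeros_like(m); M[y0:y1,x0:x1]=m[y0:y1,x0:x1]
    k=max(cv2.findContours(M,0,1)[0],key=cv2.contourArea); print(n,cv2.approxPolyDP(cv2.convexHull(k),2.5,True)[:,0].tolist())
E
```

```text
[ 0.5489 -0.1389  0.0718] 0.6965 11.3 [ 0.2  0.1 -2.7]
scene [303 218] [([288, 204, 33, 64, 1348], [303.0, 239.0]), ([322, 204, 13, 15, 88], [329.0, 211.0]), ([336, 262, 12, 11, 80], [343.0, 267.0])]
side [266 227] [([253, 215, 35, 58, 1351], [269.0, 246.0])]
scene [[318, 222], [316, 257], [296, 267], [289, 265], [286, 230], [292, 222]]
side [[286, 228], [283, 262], [257, 272], [254, 268], [254, 228]]
```

```bash
python3 - <<'E'
from h import *
t=lambda a,b:tri(ray('scene',*a),ray('side',*b))
L=t((296,267),(257,272));R=t((316,257),(283,262));F=t((289,265),(254,268)); print(L.round(4),R.round(4),F.round(4),np.linalg.norm(L-R),readout.get_state()['tcp_pos'])
for nm,Q in(('L',L),('R',R),('F',F)):
    for d in(0,-.1,.1): print(nm,d,[ (proj(n,Q+[0,d*.06,.06])-proj(n,Q)).round(1).tolist() for n in('scene','side')])
for n in('scene','side'):
    im=cv2.imread(f'pics/{n}6.png'); g=cv2.cvtColor(im,cv2.COLOR_BGR2GRAY)
    e=cv2.Canny(g,40,120); p=proj(n,(L+R)/2).astype(int); e2=np.zeros_like(e); e2[p[1]-50:p[1]+15,p[0]-28:p[0]+24]=e[p[1]-50:p[1]+15,p[0]-28:p[0]+24]
    l=cv2.HoughLinesP(e2,1,np.pi/180,14,minLineLength=16,maxLineGap=4); print(n,[] if l is None else l[:,0].tolist())
E
```

```text
[ 0.5209 -0.1513  0.0072] [ 0.5837 -0.139   0.0019] [ 0.5265 -0.1259 -0.0012] 0.06421323565194241 [ 0.54891625 -0.13895897  0.07179587]
L 0 [[0.5, -30.0], [-0.9, -26.8]]
L -0.1 [[2.8, -28.9], [0.6, -25.2]]
L 0.1 [[-1.7, -31.1], [-2.3, -28.3]]
R 0 [[1.0, -28.7], [0.1, -25.9]]
R -0.1 [[3.2, -27.7], [1.6, -24.4]]
R 0.1 [[-1.2, -29.7], [-1.4, -27.3]]
F 0 [[0.4, -29.2], [-1.0, -26.1]]
F -0.1 [[2.5, -28.2], [0.4, -24.5]]
F 0.1 [[-1.8, -30.3], [-2.4, -27.5]]
scene [[293, 275, 295, 230], [289, 258, 289, 230], [303, 219, 327, 213], [290, 270, 316, 258], [278, 242, 291, 226], [283, 212, 284, 228], [291, 233, 291, 213], [292, 213, 308, 214]]
side [[257, 273, 257, 224], [284, 263, 284, 222], [252, 224, 252, 242], [254, 274, 283, 263]]
```

The plate hangs vertical within about 3°, so I tighten, raise and spin it to face the knee block.

Request:
play_rows --increments '[{"dx":0,"dy":0,"dz":0,"spin":0,"jaw":0.388},{"dx":0,"dy":0,"dz":0,"spin":0,"jaw":0.38},{"dx":0,"dy":0,"dz":-0.03,"spin":0,"jaw":0.38},{"dx":0,"dy":0,"dz":-0.06,"spin":0,"jaw":0.38}]'

```text
clock: 18.48
tcp_pos: [0.5486, -0.1388, 0.1321]
ee_rot: [-3.141, -0.001, 1.634]
force: [0.9, -0.1, -1.2]
opening: 0.697
gripper_force: 27.8
```

Request:
play_rows --increments '[{"dx":0,"dy":0,"dz":0,"spin":0.075,"jaw":0.38},{"dx":0,"dy":0,"dz":0,"spin":0.15,"jaw":0.38},{"dx":0,"dy":0,"dz":0,"spin":0.225,"jaw":0.38},{"dx":0,"dy":0,"dz":0,"spin":0.3,"jaw":0.38},{"dx":0,"dy":0,"dz":0,"spin":0.377,"jaw":0.38}]'

```text
clock: 19.1
tcp_pos: [0.5488, -0.1389, 0.1317]
ee_rot: [-3.141, 0.0, 0.839]
force: [0.3, 0.3, -2.4]
opening: 0.696
gripper_force: 27.9
```

Request:
play_rows --increments '[{"dx":0,"dy":0,"dz":0,"spin":0.075,"jaw":0.38},{"dx":0,"dy":0,"dz":0,"spin":0.15,"jaw":0.38},{"dx":0,"dy":0,"dz":0,"spin":0.225,"jaw":0.38},{"dx":0,"dy":0,"dz":0,"spin":0.3,"jaw":0.38},{"dx":0,"dy":0,"dz":0,"spin":0.377,"jaw":0.38}]'

```text
clock: 19.73
tcp_pos: [0.5489, -0.139, 0.1317]
ee_rot: [-3.142, 0.0, 0.049]
force: [-0.1, 0.3, -2.2]
opening: 0.693
gripper_force: 27.9
```

Request:
play_rows --increments '[{"dx":0,"dy":-0.05,"dz":0,"spin":0,"jaw":0.38},{"dx":0,"dy":-0.1,"dz":0,"spin":0,"jaw":0.38},{"dx":0.01,"dy":-0.15,"dz":0,"spin":0,"jaw":0.38},{"dx":0.02,"dy":-0.2,"dz":0,"spin":0,"jaw":0.38},{"dx":0.03,"dy":-0.25,"dz":0,"spin":0,"jaw":0.38}]'

```text
clock: 20.35
tcp_pos: [0.5654, 0.1139, 0.1319]
ee_rot: [3.141, -0.0, 0.054]
force: [1.6, -0.6, -2.0]
opening: 0.695
gripper_force: 28.0
```

Request:
play_rows --increments '[{"dx":0,"dy":-0.04,"dz":0,"spin":0,"jaw":0.38},{"dx":0,"dy":-0.06,"dz":0,"spin":0,"jaw":0.38},{"dx":0,"dy":-0.06,"dz":0,"spin":0,"jaw":0.38},{"dx":0,"dy":-0.06,"dz":0,"spin":0,"jaw":0.38}]'

```text
clock: 20.85
tcp_pos: [0.5621, 0.1712, 0.1317]
ee_rot: [3.141, 0.0, 0.054]
force: [0.3, -0.1, -2.3]
opening: 0.695
gripper_force: 28.1
```

```bash
python3 - <<'E'
from h import *
s=readout.get_state(); print(s['tcp_pos'],s['ee_rot'],s['gripper_force'])
c=cal('wrist'); a=read_camera('wrist'); cv2.imwrite('pics/wrist7.png',a)
for X in((.632,.2185,.04),(.637,.1247,.04),(.6345,.1715,0)): print(proj('wrist',X,c))
cv2.imwrite('pics/side7.png',read_camera('side')); cv2.imwrite('pics/scene7.png',read_camera('scene'))
cv2.imwrite('pics/m7.png',np.hstack([cv2.resize(a,(400,300)),cv2.resize(cv2.imread('pics/side7.png')[120:255,180:360],(400,300),interpolation=2)]))
E
```

```text
[0.56212115 0.17118804 0.13173404] [3.14110033e+00 9.11790304e-05 5.35405773e-02] 28.06944340467453
[213.66389475 121.12316972]
[344.1914381 121.456805 ]
[278.54828399 118.90899104]
```

View pics/m7.png

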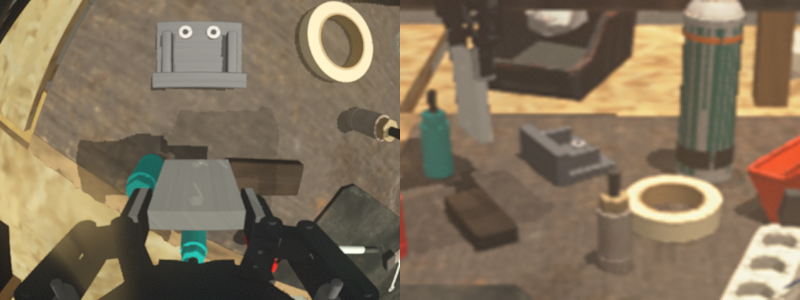

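View: the wrist half shows the knee's front edge near small-picture row 88. The plate hangs with its end band at rows 205–228. The side half shows the core bit standing at (612,225) and the plate upright. The picture budget is used up, so I go on with numbers and contact forces: step closer and lower towards the bench.

Request:
play_rows --increments '[{"dx":0.025,"dy":0,"dz":0,"spin":0,"jaw":0.38},{"dx":0.025,"dy":0,"dz":0.03,"spin":0,"jaw":0.38},{"dx":0.025,"dy":0,"dz":0.045,"spin":0,"jaw":0.38},{"dx":0.025,"dy":0,"dz":0.045,"spin":0,"jaw":0.38}]'

```text
clock: 21.5
tcp_pos: [0.5856, 0.173, 0.0851]
ee_rot: [3.141, 0.004, 0.054]
force: [0.4, -0.2, -1.6]
opening: 0.694
gripper_force: 28.0
```

```bash
cat >> h.py <<'E'
def edges():
    s=readout.get_state(); c=cal('wrist'); im=read_camera('wrist'); g=cv2.GaussianBlur(cv2.cvtColor(im,cv2.COLOR_BGR2GRAY),(0,0),1).astype(float); h=cv2.cvtColor(im,cv2.COLOR_BGR2HSV)
    print('tcp',s['tcp_pos'].round(4),'yaw',round(s['ee_rot'][2],4),'F',s['force'].round(1),'grip',round(s['gripper_force'],1),round(s['opening'],3))
    return s,c,im,g,h
E
python3 - <<'E'
from h import *
s,c,im,g,h=edges(); cv2.imwrite('pics/wrist8.png',im)
p=proj('wrist',(.6345,.1715,.04),c); print('face mid predicted',p)
u=int(p[0])
for du in(-30,0,30):
    print(u+du,[ (r,int(g[r,u+du]),int(h[r,u+du,1])) for r in range(int(p[1])-14,int(p[1])+14,2)])
cx=int(proj('wrist',s['tcp_pos'],c)[0]); print('plate col',cx,[(r,int(g[r,cx-15]),int(h[r,cx-15,1])) for r in range(190,340,4)])
E
```

```text
tcp [0.5856 0.173  0.0851] yaw 0.0538 F [ 0.4 -0.2 -1.6] grip 28.0 0.694
face mid predicted [281.2811708  162.27054153]
251 [(148, 150, 16), (150, 149, 17), (152, 146, 19), (154, 145, 16), (156, 148, 19), (158, 151, 15), (160, 150, 16), (162, 143, 17), (164, 122, 29), (166, 108, 61), (168, 107, 61), (170, 107, 58), (172, 108, 63), (174, 110, 60)]
281 [(148, 151, 13), (150, 148, 17), (152, 147, 17), (154, 146, 14), (156, 148, 15), (158, 151, 15), (160, 151, 15), (162, 143, 16), (164, 129, 29), (166, 120, 63), (168, 116, 63), (170, 115, 58), (172, 115, 61), (174, 117, 61)]
311 [(148, 153, 15), (150, 151, 17), (152, 147, 17), (154, 146, 19), (156, 148, 17), (158, 151, 17), (160, 151, 17), (162, 144, 17), (164, 125, 24), (166, 108, 59), (168, 105, 63), (170, 106, 62), (172, 106, 56), (174, 105, 63)]
plate col 274 [(190, 110, 62), (194, 111, 66), (198, 109, 66), (202, 108, 62), (206, 108, 66), (210, 108, 61), (214, 98, 62), (218, 59, 55), (222, 79, 45), (226, 131, 23), (230, 132, 21), (234, 131, 19), (238, 132, 23), (242, 133, 27), (246, 133, 21), (250, 134, 22), (254, 135, 22), (258, 135, 20), (262, 135, 24), (266, 136, 24), (270, 135, 23), (274, 136, 24), (278, 135, 24), (282, 135, 24), (286, 135, 26), (290, 135, 23), (294, 135, 22), (298, 148, 22), (302, 148, 24), (306, 145, 23), (310, 144, 23), (314, 145, 26), (318, 144, 27), (322, 123, 46), (326, 113, 67), (330, 109, 68), (334, 108, 63), (338, 110, 66)]
```

```bash
cat >> h.py <<'E'
def sub(f,a,b,lev):
    # first crossing of lev between index a and b, sub-pixel
    v=f[a:b].astype(float)-lev; i=np.where(v[:-1]*v[1:]<=0)[0][0]; return a+i+v[i]/(v[i]-v[i+1])
def measure(zb,d=False):
    s,c,im,g,h=edges(); S=cv2.GaussianBlur(h[...,1],(0,0),.8)
    p=proj('wrist',(.6345,.1715,.04),c); r0=int(p[1])
    us=np.arange(int(p[0])-50,int(p[0])+51,4); E=np.array([plane('wrist',u,sub(S[:,u],r0-8,r0+14,38),.04,c) for u in us])
    k=np.polyfit(E[:,1],E[:,0],1); l=sub(S[r0-4][::-1],559-int(p[0])+50,559-int(p[0])+90,38); l=559-l; r=sub(S[r0-4],int(p[0])+50,int(p[0])+90,38)
    yl,yr=[plane('wrist',u,r0-4,.04,c)[1] for u in(l,r)]; ym=(yl+yr)/2
    print('face yaw deg',-np.degrees(np.arctan(k[0])),'x at ym',np.polyval(k,ym),'y',yl,yr,ym)
    cx=int(proj('wrist',s['tcp_pos'],c)[0]); out=[]
    for u in range(cx-24,cx+25,8):
        v=S[:,u]; rb=sub(v,r0+30,262,34); 
        G=np.gradient(g[:,u]); rt=282+np.argmax(G[282:312])
        out.append((plane('wrist',u,rb,zb,c)[:2],plane('wrist',u,rt,zb+.09,c)[:2],rb,rt))
    B=np.array([o[0] for o in out]);T=np.array([o[1] for o in out]); print('rows',[(round(o[2],1),o[3]) for o in out])
    kb=np.polyfit(B[:,1],B[:,0],1); kt=np.polyfit(T[:,1],T[:,0],1); pm=s['tcp_pos'][1]
    print('bottom front x',np.polyval(kb,pm),'yaw',-np.degrees(np.arctan(kb[0])),'top front x',np.polyval(kt,pm),'yaw',-np.degrees(np.arctan(kt[0])))
    rr=int(np.mean([o[2] for o in out]))+6; v=S[rr]; a=559-sub(v[::-1],559-cx,559-cx+80,34); b=sub(v,cx,cx+80,34)
    print('plate y near bottom',[plane('wrist',u,rr,zb+.006,c)[1].round(4) for u in(a,b)])
E
python3 -c "
from h import *
measure(.013)"
```

```text
tcp [0.5866 0.1732 0.0865] yaw 0.0541 F [-0.  -0.6 -3. ] grip 28.0 0.698
face yaw deg 2.8840545422197414 x at ym 0.6332959813920255 y 0.2194177092900023 0.1242912211925988 0.17185446524130055
rows [(np.float64(222.8), np.int64(295)), (np.float64(222.9), np.int64(296)), (np.float64(222.5), np.int64(296)), (np.float64(222.6), np.int64(295)), (np.float64(222.5), np.int64(296)), (np.float64(222.7), np.int64(296)), (np.float64(222.6), np.int64(296))]
bottom front x 0.5882272099969758 yaw 3.2752986141201945 top front x 0.5849453311607854 yaw 2.171543761001073
plate y near bottom [np.float64(0.2049), np.float64(0.1416)]
```

Request:
play_rows --increments '[{"dx":0,"dy":0,"dz":0.004,"spin":0,"jaw":0.38},{"dx":0,"dy":0,"dz":0.006,"spin":0,"jaw":0.38}]'

```text
clock: 21.85
tcp_pos: [0.5872, 0.1736, 0.0813]
ee_rot: [-3.142, -0.001, 0.055]
force: [0.2, -0.2, -2.5]
opening: 0.693
gripper_force: 28.1
```

Request:
play_rows --increments '[{"dx":0,"dy":0,"dz":0.002,"spin":0,"jaw":0.38},{"dx":0,"dy":0,"dz":0.002,"spin":0,"jaw":0.38}]'

```text
clock: 22.1
tcp_pos: [0.5868, 0.1735, 0.0786]
ee_rot: [3.142, 0.0, 0.054]
force: [0.1, 0.3, -2.5]
opening: 0.698
gripper_force: 28.1
```

Request:
play_rows --increments '[{"dx":0,"dy":0.0015,"dz":0.003,"spin":0,"jaw":0.38},{"dx":0,"dy":0.0015,"dz":0.003,"spin":0,"jaw":0.38}]'

```text
clock: 22.35
tcp_pos: [0.5868, 0.1719, 0.0754]
ee_rot: [3.142, 0.001, 0.054]
force: [0.1, 0.8, -2.6]
opening: 0.693
gripper_force: 28.1
```

Request:
play_rows --increments '[{"dx":0,"dy":0,"dz":0.002,"spin":0,"jaw":0.38},{"dx":0,"dy":0,"dz":0.002,"spin":0,"jaw":0.38}]'

```text
clock: 22.6
tcp_pos: [0.5869, 0.172, 0.0736]
ee_rot: [3.142, 0.0, 0.054]
force: [0.0, 0.3, -1.8]
opening: 0.697
gripper_force: 28.1
```

Request:
play_rows --increments '[{"dx":0,"dy":0,"dz":0.0015,"spin":0,"jaw":0.38},{"dx":0,"dy":0,"dz":0.0015,"spin":0,"jaw":0.38}]'

```text
clock: 22.85
tcp_pos: [0.587, 0.172, 0.0722]
ee_rot: [-3.142, 0.0, 0.054]
force: [-0.6, 0.1, -2.7]
opening: 0.691
gripper_force: 28.1
```

Request:
play_rows --increments '[{"dx":0,"dy":0,"dz":0.002,"spin":0,"jaw":0.38},{"dx":0,"dy":0,"dz":0.002,"spin":0,"jaw":0.38}]'

```text
clock: 23.1
tcp_pos: [0.5869, 0.172, 0.07]
ee_rot: [3.142, 0.0, 0.054]
force: [0.6, 0.0, -2.0]
opening: 0.699
gripper_force: 28.1
```

Request:
play_rows --increments '[{"dx":0,"dy":0,"dz":0.002,"spin":0,"jaw":0.38},{"dx":0,"dy":0,"dz":0.002,"spin":0,"jaw":0.38}]'

```text
clock: 23.35
tcp_pos: [0.5869, 0.172, 0.068]
ee_rot: [3.142, 0.001, 0.054]
force: [0.5, -0.4, -1.9]
opening: 0.696
gripper_force: 28.1
```

Request:
play_rows --increments '[{"dx":0,"dy":0,"dz":0.0015,"spin":0,"jaw":0.38},{"dx":0,"dy":0,"dz":0.0015,"spin":0,"jaw":0.38}]'

```text
clock: 23.6
tcp_pos: [0.5869, 0.172, 0.0666]
ee_rot: [3.142, 0.0, 0.054]
force: [0.0, -0.5, -1.9]
opening: 0.694
gripper_force: 28.1
```

Request:
play_rows --increments '[{"dx":0,"dy":0,"dz":0.0015,"spin":0,"jaw":0.38},{"dx":0,"dy":0,"dz":0.0015,"spin":0,"jaw":0.38}]'

```text
clock: 23.85
tcp_pos: [0.5874, 0.1721, 0.0657]
ee_rot: [-3.142, -0.001, 0.054]
force: [-0.1, -0.5, -0.7]
opening: 0.696
gripper_force: 28.3
```

Request:
play_rows --increments '[{"dx":0,"dy":0,"dz":0.0015,"spin":0,"jaw":0.38},{"dx":0,"dy":0,"dz":0.0015,"spin":0,"jaw":0.38}]'

```text
clock: 24.1
tcp_pos: [0.5881, 0.1721, 0.0656]
ee_rot: [3.142, -0.002, 0.055]
force: [-2.4, -0.7, 7.6]
opening: 0.697
gripper_force: 29.1
```

Request:
play_rows --increments '[{"dx":0,"dy":0,"dz":0.0015,"spin":0,"jaw":0.38},{"dx":0,"dy":0,"dz":0.0015,"spin":0,"jaw":0.38}]'

```text
clock: 24.35
tcp_pos: [0.5888, 0.1722, 0.0655]
ee_rot: [3.141, -0.003, 0.055]
force: [-4.3, -0.9, 13.9]
opening: 0.694
gripper_force: 29.8
```

The bottom edge touches the bench at TCP z of about 0.0656. I'll ease the grip lightly so it seats square, then measure.

Request:
play_rows --increments '[{"dx":0,"dy":0,"dz":-0.002,"spin":0,"jaw":0.39},{"dx":0,"dy":0,"dz":-0.002,"spin":0,"jaw":0.398},{"dx":0,"dy":0,"dz":-0.002,"spin":0,"jaw":0.402},{"dx":0,"dy":0,"dz":-0.002,"spin":0,"jaw":0.4035},{"dx":0,"dy":0,"dz":-0.002,"spin":0,"jaw":0.4035}]'

```text
clock: 24.98
tcp_pos: [0.5881, 0.1721, 0.0653]
ee_rot: [-3.141, -0.002, 0.054]
force: [0.2, -0.3, 4.7]
opening: 0.704
gripper_force: 3.3
```

```bash
python3 -c "
from h import *
measure(0)"
```

```text
tcp [0.5881 0.1721 0.0653] yaw 0.0544 F [ 0.2 -0.3  4.7] grip 3.3 0.704
face yaw deg 2.9361544859415742 x at ym 0.6332894857889398 y 0.2190524976521852 0.12428788335314489 0.17167019050266505
rows [(np.float64(224.4), np.int64(295)), (np.float64(224.2), np.int64(296)), (np.float64(224.6), np.int64(296)), (np.float64(224.8), np.int64(296)), (np.float64(224.8), np.int64(296)), (np.float64(224.9), np.int64(296)), (np.float64(224.8), np.int64(296))]
bottom front x 0.5915131345769781 yaw 2.3998690117235846 top front x 0.5915414991378755 yaw 2.20362965031706
plate y near bottom [np.float64(0.2025), np.float64(0.1416)]
```

The plate is vertical (front face x 0.5915 both top and bottom) and centred. Now lift 3 mm, advance 37 mm with a 2.5 mm sideways correction, and set down.

Request:
play_rows --increments '[{"dx":0,"dy":0,"dz":0,"spin":0,"jaw":0.392},{"dx":0,"dy":0,"dz":0,"spin":0,"jaw":0.385},{"dx":0,"dy":0,"dz":-0.004,"spin":0,"jaw":0.385},{"dx":0.01,"dy":0.0025,"dz":-0.004,"spin":0,"jaw":0.385},{"dx":0.02,"dy":0.0025,"dz":-0.004,"spin":0,"jaw":0.385}]'

```text
clock: 25.65
tcp_pos: [0.6075, 0.1704, 0.0677]
ee_rot: [3.142, 0.001, 0.054]
force: [-0.5, 0.2, -2.8]
opening: 0.697
gripper_force: 22.2
```

Request:
play_rows --increments '[{"dx":0.01,"dy":0,"dz":0,"spin":0,"jaw":0.385},{"dx":0.014,"dy":0,"dz":0,"spin":0,"jaw":0.385},{"dx":0.017,"dy":0,"dz":0,"spin":0,"jaw":0.385},{"dx":0.017,"dy":0,"dz":0,"spin":0,"jaw":0.385}]'

```text
clock: 26.15
tcp_pos: [0.6242, 0.1716, 0.0682]
ee_rot: [3.142, 0.0, 0.055]
force: [0.8, -0.4, -2.0]
opening: 0.696
gripper_force: 22.2
```

```bash
python3 - <<'E'
from h import *
s,c,im,g,h=edges(); cv2.imwrite('pics/wrist9.png',im); S=cv2.GaussianBlur(h[...,1],(0,0),.8)
p=proj('wrist',(.6333,.1717,.04),c); q=proj('wrist',s['tcp_pos']-[0,0,.0653-.04],c); print(p,q)
u=int(p[0]); 
for d in(-20,20): print([(r,int(g[r,u+d]),int(S[r,u+d])) for r in range(int(p[1])-10,int(p[1])+30,2)])
E
```

```text
tcp [0.6242 0.1716 0.0682] yaw 0.0545 F [ 0.8 -0.4 -2. ] grip 22.2 0.696
[274.91013874 236.97114763] [274.25308269 253.81567024]
[(226, 76, 13), (228, 76, 15), (230, 75, 17), (232, 70, 15), (234, 70, 15), (236, 96, 21), (238, 126, 23), (240, 132, 23), (242, 132, 22), (244, 132, 22), (246, 132, 22), (248, 132, 22), (250, 132, 22), (252, 131, 23), (254, 132, 22), (256, 131, 23), (258, 131, 23), (260, 132, 22), (262, 131, 23), (264, 131, 23)]
[(226, 121, 18), (228, 123, 17), (230, 125, 16), (232, 126, 16), (234, 123, 17), (236, 121, 19), (238, 127, 22), (240, 129, 24), (242, 130, 24), (244, 130, 23), (246, 130, 24), (248, 130, 24), (250, 131, 23), (252, 132, 23), (254, 133, 23), (256, 133, 23), (258, 133, 23), (260, 134, 22), (262, 133, 22), (264, 133, 22)]
```

Request:
play_rows --increments '[{"dx":0.003,"dy":0,"dz":0,"spin":0,"jaw":0.385},{"dx":0.003,"dy":0,"dz":0.0015,"spin":0,"jaw":0.385},{"dx":0.003,"dy":0,"dz":0.003,"spin":0,"jaw":0.385},{"dx":0.003,"dy":0,"dz":0.003,"spin":0,"jaw":0.385}]'

```text
clock: 26.7
tcp_pos: [0.6273, 0.1717, 0.0655]
ee_rot: [-3.142, -0.0, 0.054]
force: [-0.4, -0.4, 0.1]
opening: 0.7
gripper_force: 22.4
```

Request:
play_rows --increments '[{"dx":0.001,"dy":0,"dz":0,"spin":0,"jaw":0.39},{"dx":0.001,"dy":0,"dz":0,"spin":0,"jaw":0.39}]'

```text
clock: 26.95
tcp_pos: [0.6283, 0.1718, 0.0655]
ee_rot: [-3.142, -0.0, 0.054]
force: [-1.4, -0.3, 0.6]
opening: 0.696
gripper_force: 22.4
```

Request:
play_rows --increments '[{"dx":0.0007,"dy":0,"dz":0,"spin":0,"jaw":0.39},{"dx":0.0007,"dy":0,"dz":0,"spin":0,"jaw":0.39}]'

```text
clock: 27.2
tcp_pos: [0.6288, 0.1718, 0.0655]
ee_rot: [3.142, 0.0, 0.054]
force: [-1.9, -1.2, 2.1]
opening: 0.7
gripper_force: 22.6
```

Request:
play_rows --increments '[{"dx":0.0006,"dy":0,"dz":0,"spin":0,"jaw":0.39},{"dx":0.0006,"dy":0,"dz":0,"spin":0,"jaw":0.39}]'

```text
clock: 27.45
tcp_pos: [0.6292, 0.1719, 0.0655]
ee_rot: [3.142, 0.001, 0.055]
force: [-3.0, 0.0, 4.8]
opening: 0.698
gripper_force: 22.8
```

Request:
play_rows --increments '[{"dx":0.0005,"dy":0,"dz":0,"spin":0,"jaw":0.39},{"dx":0.0005,"dy":0,"dz":0,"spin":0,"jaw":0.39}]'

```text
clock: 27.7
tcp_pos: [0.63, 0.1719, 0.0655]
ee_rot: [-3.142, -0.0, 0.054]
force: [-3.3, -0.4, 4.9]
opening: 0.701
gripper_force: 22.9
```

```bash
python3 - <<'E'
from h import *
s,c,im,g,h=edges()
F=[]; import numpy as np
for i in range(4):
    read_camera('wrist'); F.append(readout.get_state()['force'])
print(np.mean(F,0))
E
```

```text
tcp [0.63   0.1719 0.0655] yaw 0.0545 F [-3.3 -0.4  4.9] grip 22.9 0.701
[-3.47163698 -0.42145766  5.70213984]
```

Request:
play_rows --increments '[{"dx":0,"dy":0,"dz":-0.001,"spin":0,"jaw":0.395},{"dx":0,"dy":0,"dz":-0.001,"spin":0,"jaw":0.395}]'

```text
clock: 28.2
tcp_pos: [0.6299, 0.1718, 0.0656]
ee_rot: [-3.142, -0.0, 0.054]
force: [0.9, 0.7, -1.4]
opening: 0.698
gripper_force: 17.4
```

```bash
python3 - <<'E'
from h import *
F=[]
for i in range(3):
    s,c,im,g,h=edges(); F.append(s['force'])
print(np.mean(F,0)); cv2.imwrite('pics/wrist10.png',im)
cv2.imwrite('pics/side10.png',read_camera('side'));cv2.imwrite('pics/scene10.png',read_camera('scene'))
# knee moved? back-edge of base and face top edge in wrist view
S=cv2.GaussianBlur(h[...,1],(0,0),.8)
for u in(235,275,315):
    G=np.gradient(g[:,u]); r=[int(i) for i in range(205,330) if abs(G[i])>5 and abs(G[i])==abs(G[i-2:i+3]).max()]
    print(u,[(i,round(G[i],1)) for i in r],[(plane('wrist',u,i,.04,c)[0].round(4),plane('wrist',u,i,.09,c)[0].round(4)) for i in r])
E
```

```text
tcp [0.6299 0.1718 0.0656] yaw 0.0543 F [ 0.9  0.7 -1.4] grip 17.4 0.698
tcp [0.6298 0.1718 0.0656] yaw 0.0544 F [ 0.1  0.5 -2.8] grip 17.4 0.697
tcp [0.6298 0.1718 0.0657] yaw 0.0544 F [-0.2 -0.2 -1.4] grip 17.4 0.698
[ 0.26524221  0.30896952 -1.86490811]
235 [(207, np.float64(-18.0)), (247, np.float64(18.0)), (322, np.float64(-14.0))] [(np.float64(0.6562), np.float64(0.6715)), (np.float64(0.6326), np.float64(0.6549)), (np.float64(0.5796), np.float64(0.6178))]
275 [(207, np.float64(-17.5)), (221, np.float64(14.5)), (239, np.float64(-15.5)), (247, np.float64(17.5)), (322, np.float64(-11.0))] [(np.float64(0.6573), np.float64(0.6723)), (np.float64(0.6494), np.float64(0.6667)), (np.float64(0.6388), np.float64(0.6593)), (np.float64(0.6339), np.float64(0.6559)), (np.float64(0.5815), np.float64(0.619))]
315 [(207, np.float64(-8.5)), (221, np.float64(14.5)), (240, np.float64(-15.0)), (247, np.float64(18.0)), (322, np.float64(-10.0)), (328, np.float64(-11.5))] [(np.float64(0.6585), np.float64(0.6732)), (np.float64(0.6505), np.float64(0.6676)), (np.float64(0.6393), np.float64(0.6596)), (np.float64(0.635), np.float64(0.6566)), (np.float64(0.5824), np.float64(0.6197)), (np.float64(0.5774), np.float64(0.6162))]
```

That force was only bench friction. With the plate just clear of the bench, I keep nudging in until it touches the face.

Request:
play_rows --increments '[{"dx":0.0005,"dy":0,"dz":0,"spin":0,"jaw":0.395},{"dx":0.0005,"dy":0,"dz":0,"spin":0,"jaw":0.395}]'

```text
clock: 28.7
tcp_pos: [0.6304, 0.1719, 0.0662]
ee_rot: [3.142, 0.0, 0.054]
force: [-0.5, 0.3, -1.6]
opening: 0.697
gripper_force: 17.4
```

Request:
play_rows --increments '[{"dx":0.0005,"dy":0,"dz":0,"spin":0,"jaw":0.395},{"dx":0.0005,"dy":0,"dz":0,"spin":0,"jaw":0.395}]'

```text
clock: 28.95
tcp_pos: [0.6306, 0.1719, 0.0662]
ee_rot: [3.142, 0.001, 0.054]
force: [-2.7, -1.2, -0.6]
opening: 0.694
gripper_force: 17.5
```

Request:
play_rows --increments '[{"dx":0.0004,"dy":0,"dz":0,"spin":0,"jaw":0.395},{"dx":0.0004,"dy":0,"dz":0,"spin":0,"jaw":0.395}]'

```text
clock: 29.2
tcp_pos: [0.6308, 0.1719, 0.0662]
ee_rot: [3.142, 0.001, 0.054]
force: [-4.4, -0.6, 0.9]
opening: 0.697
gripper_force: 17.6
```

Contact with the face (x force −4 N). I relax, lower onto the bench and release gradually.

Request:
play_rows --increments '[{"dx":-0.0003,"dy":0,"dz":0.0008,"spin":0,"jaw":0.398},{"dx":-0.0003,"dy":0,"dz":0.0008,"spin":0,"jaw":0.402},{"dx":-0.0003,"dy":0,"dz":0.0008,"spin":0,"jaw":0.4035},{"dx":-0.0003,"dy":0,"dz":0.0008,"spin":0,"jaw":0.4035}]'

```text
clock: 29.7
tcp_pos: [0.6314, 0.172, 0.0655]
ee_rot: [-3.142, -0.001, 0.054]
force: [0.3, 0.4, -1.7]
opening: 0.703
gripper_force: 2.7
```

Request:
play_rows --increments '[{"dx":0,"dy":0,"dz":0,"spin":0,"jaw":0.405},{"dx":0,"dy":0,"dz":0,"spin":0,"jaw":0.41},{"dx":0,"dy":0,"dz":0,"spin":0,"jaw":0.43},{"dx":0,"dy":0,"dz":0,"spin":0,"jaw":0.46},{"dx":0,"dy":0,"dz":0,"spin":0,"jaw":0.5}]'

```text
clock: 30.32
tcp_pos: [0.6311, 0.1719, 0.0656]
ee_rot: [3.142, -0.0, 0.054]
force: [0.7, -0.1, 0.2]
opening: 0.75
gripper_force: 0.0
```

```bash
python3 - <<'E'
from h import *
s,c,im,g,h=edges(); cv2.imwrite('pics/wrist11.png',im)
for u in(235,255,275,295,315):
    G=np.gradient(g[:,u]); r=[int(i) for i in range(205,345) if abs(G[i])>4 and abs(G[i])==abs(G[i-2:i+3]).max()]
    print(u,[(i,round(G[i],1)) for i in r],[(plane('wrist',u,i,.04,c)[0].round(4),plane('wrist',u,i,.09,c)[0].round(4)) for i in r])
for r in(260,300): 
    G=np.gradient(g[r]); print(r,[(i,round(G[i])) for i in range(190,370) if abs(G[i])>7 and abs(G[i])==abs(G[i-2:i+3]).max()])
print(proj('wrist',(.6263,.2017,.09),c),proj('wrist',(.6263,.1417,.09),c))
E
```

```text
tcp [0.6311 0.1719 0.0656] yaw 0.0544 F [ 0.7 -0.1  0.2] grip 0.0 0.75
235 [(209, np.float64(-18.5)), (249, np.float64(18.0)), (324, np.float64(-14.5))] [(np.float64(0.6564), np.float64(0.6721)), (np.float64(0.6327), np.float64(0.6554)), (np.float64(0.5794), np.float64(0.618))]
255 [(209, np.float64(-17.0)), (224, np.float64(13.5)), (228, np.float64(-11.0)), (249, np.float64(18.0)), (324, np.float64(-8.5))] [(np.float64(0.657), np.float64(0.6725)), (np.float64(0.6484), np.float64(0.6664)), (np.float64(0.646), np.float64(0.6648)), (np.float64(0.6334), np.float64(0.6559)), (np.float64(0.5804), np.float64(0.6187))]
275 [(209, np.float64(-17.5)), (224, np.float64(14.0)), (241, np.float64(-15.5)), (249, np.float64(18.0)), (325, np.float64(-11.0))] [(np.float64(0.6576), np.float64(0.6729)), (np.float64(0.649), np.float64(0.6668)), (np.float64(0.6389), np.float64(0.6598)), (np.float64(0.634), np.float64(0.6563)), (np.float64(0.5804), np.float64(0.6187))]
295 [(209, np.float64(-18.0)), (224, np.float64(14.0)), (241, np.float64(-15.0)), (249, np.float64(17.0)), (324, np.float64(-11.0))] [(np.float64(0.6582), np.float64(0.6733)), (np.float64(0.6496), np.float64(0.6673)), (np.float64(0.6395), np.float64(0.6602)), (np.float64(0.6346), np.float64(0.6567)), (np.float64(0.5818), np.float64(0.6197))]
315 [(209, np.float64(-8.5)), (224, np.float64(14.5)), (242, np.float64(-15.5)), (249, np.float64(18.5)), (324, np.float64(-11.5)), (329, np.float64(-10.5))] [(np.float64(0.6588), np.float64(0.6737)), (np.float64(0.6501), np.float64(0.6677)), (np.float64(0.6394), np.float64(0.6601)), (np.float64(0.6351), np.float64(0.6571)), (np.float64(0.5822), np.float64(0.6199)), (np.float64(0.578), np.float64(0.617))]
260 [(219, 16)]
300 [(206, 30), (332, 28), (338, -30), (344, -28), (363, 18)]
[206.02682047 306.91221959] [341.44902549 312.89177674]
```

Released and standing. Raise the gripper straight up and check from above.

Request:
play_rows --increments '[{"dx":0,"dy":0,"dz":0,"spin":0,"jaw":0.8},{"dx":0,"dy":0,"dz":-0.01,"spin":0,"jaw":0.8},{"dx":0,"dy":0,"dz":-0.04,"spin":0,"jaw":0.8},{"dx":0,"dy":0,"dz":-0.09,"spin":0,"jaw":0.8},{"dx":0,"dy":0,"dz":-0.13,"spin":0,"jaw":0.8}]'

```text
clock: 31.0
tcp_pos: [0.6315, 0.172, 0.1985]
ee_rot: [-3.142, -0.002, 0.054]
force: [1.4, 0.4, 0.1]
opening: 0.9
gripper_force: 0.0
```

Request:
play_rows --increments '[{"dx":-0.04,"dy":0,"dz":0,"spin":0,"jaw":0.8},{"dx":-0.07,"dy":0,"dz":0,"spin":0,"jaw":0.8},{"dx":-0.07,"dy":0,"dz":0,"spin":0,"jaw":0.8},{"dx":-0.07,"dy":0,"dz":0,"spin":0,"jaw":0.8}]'

```text
clock: 31.5
tcp_pos: [0.5619, 0.1681, 0.1963]
ee_rot: [-3.142, -0.002, 0.054]
force: [0.6, -0.1, 0.6]
opening: 0.901
gripper_force: 0.0
```

```bash
python3 - <<'E'
from h import *
s,c,im,g,h=edges(); cv2.imwrite('pics/wrist12.png',im)
for n in('scene','side'): cv2.imwrite(f'pics/{n}12.png',read_camera(n))
T=lambda x,y,z:proj('wrist',(x,y,z),c)
print('pred plate top front/back',T(.633,.1719,.09),T(.619,.1719,.09),'face top front',T(.6333,.1717,.04),'foot',T(.619,.1717,0))
for u in range(235,325,16):
    G=np.gradient(g[:,u]); r0=int(T(.634,.1719,.09)[1]); r=[int(i) for i in range(max(r0-75,2),r0+70) if abs(G[i])>5 and abs(G[i])==abs(G[i-2:i+3]).max()]
    print(u,[(i,round(G[i])) for i in r],'x@.09',[plane('wrist',u,i,.09,c)[0].round(4) for i in r])
r=int((T(.633,.1719,.09)[1]+T(.619,.1719,.09)[1])/2); G=np.gradient(g[r])
print('row',r,[(i,round(G[i]),plane('wrist',i,r,.09,c)[1].round(4)) for i in range(160,400) if abs(G[i])>7 and abs(G[i])==abs(G[i-2:i+3]).max()])
E
```

```text
tcp [0.5619 0.1681 0.1963] yaw 0.0544 F [ 0.6 -0.1  0.6] grip 0.0 0.901
pred plate top front/back [274.43832683 121.25107358] [273.44333884 139.47049736] face top front [274.70170134 119.50824015] foot [273.93816017 132.39147238]
235 [(45, 7), (119, -16), (123, 34), (142, -18)] x@.09 [np.float64(0.691), np.float64(0.6335), np.float64(0.6304), np.float64(0.6157)]
251 [(45, 6), (118, -8), (123, 36), (142, -39)] x@.09 [np.float64(0.6913), np.float64(0.6347), np.float64(0.6308), np.float64(0.6162)]
267 [(45, 7), (54, 8), (55, 8), (61, -10), (118, -10), (122, 35), (142, -36)] x@.09 [np.float64(0.6917), np.float64(0.6846), np.float64(0.6838), np.float64(0.6791), np.float64(0.6352), np.float64(0.6321), np.float64(0.6168)]
283 [(45, 6), (46, 6), (54, 6), (118, -9), (122, 35), (142, -36)] x@.09 [np.float64(0.6924), np.float64(0.6916), np.float64(0.6852), np.float64(0.6358), np.float64(0.6328), np.float64(0.6175)]
299 [(45, 11), (46, 11), (56, 6), (61, -7), (104, 6), (123, 38), (142, -36)] x@.09 [np.float64(0.6932), np.float64(0.6924), np.float64(0.6845), np.float64(0.6806), np.float64(0.6473), np.float64(0.6328), np.float64(0.6182)]
315 [(46, 12), (119, -10), (123, 20), (142, -14)] x@.09 [np.float64(0.6935), np.float64(0.6367), np.float64(0.6337), np.float64(0.6191)]
row 130 [(224, -12, np.float64(0.21)), (225, -12, np.float64(0.2092)), (235, 48, np.float64(0.2015)), (315, -36, np.float64(0.1407))]
```

The top front edge of the plate reads about 1–2 mm short of the face, which is near the calibration error. To be sure it is flush, I'll give it a gentle push from behind with the shut fingers.

Request:
play_rows --increments '[{"dx":0.02,"dy":-0.0016,"dz":0,"spin":0,"jaw":-1},{"dx":0.033,"dy":-0.0016,"dz":0,"spin":0,"jaw":-1},{"dx":0.033,"dy":-0.0016,"dz":0,"spin":0,"jaw":-1},{"dx":0.033,"dy":-0.0016,"dz":0,"spin":0,"jaw":-1},{"dx":0.033,"dy":-0.0016,"dz":0,"spin":0,"jaw":-1}]'

```text
clock: 32.28
tcp_pos: [0.5936, 0.1715, 0.1954]
ee_rot: [-3.142, 0.0, 0.055]
force: [-0.0, -0.0, 0.2]
opening: -0.001
gripper_force: 0.0
```

Request:
play_rows --increments '[{"dx":0,"dy":0,"dz":0.05,"spin":0,"jaw":-1},{"dx":0,"dy":0,"dz":0.1,"spin":0,"jaw":-1},{"dx":0,"dy":0,"dz":0.14,"spin":0,"jaw":-1},{"dx":0,"dy":0,"dz":0.166,"spin":0,"jaw":-1},{"dx":0,"dy":0,"dz":0.166,"spin":0,"jaw":-1}]'

```text
clock: 32.9
tcp_pos: [0.5918, 0.1713, 0.0272]
ee_rot: [3.141, 0.005, 0.055]
force: [-0.8, 0.0, 0.1]
opening: -0.002
gripper_force: 0.0
```

Request:
play_rows --increments '[{"dx":0.004,"dy":0,"dz":0,"spin":0,"jaw":-1},{"dx":0.007,"dy":0,"dz":0,"spin":0,"jaw":-1},{"dx":0.007,"dy":0,"dz":0,"spin":0,"jaw":-1}]'

```text
clock: 33.28
tcp_pos: [0.6022, 0.172, 0.0309]
ee_rot: [-3.142, -0.003, 0.054]
force: [0.0, 0.6, -2.1]
opening: -0.002
gripper_force: 0.0
```

Request:
play_rows --increments '[{"dx":0.002,"dy":0,"dz":0,"spin":0,"jaw":-1},{"dx":0.002,"dy":0,"dz":0,"spin":0,"jaw":-1}]'

```text
clock: 33.52
tcp_pos: [0.6031, 0.172, 0.0297]
ee_rot: [3.142, -0.0, 0.054]
force: [0.1, 0.5, 0.3]
opening: -0.004
gripper_force: 0.0
```

Request:
play_rows --increments '[{"dx":0.001,"dy":0,"dz":0,"spin":0,"jaw":-1},{"dx":0.001,"dy":0,"dz":0,"spin":0,"jaw":-1}]'

```text
clock: 33.78
tcp_pos: [0.604, 0.1721, 0.0294]
ee_rot: [3.142, 0.0, 0.054]
force: [0.1, 0.6, -0.3]
opening: 0.003
gripper_force: 0.0
```

Request:
play_rows --increments '[{"dx":0.001,"dy":0,"dz":0,"spin":0,"jaw":-1},{"dx":0.001,"dy":0,"dz":0,"spin":0,"jaw":-1}]'

```text
clock: 34.02
tcp_pos: [0.605, 0.1721, 0.0294]
ee_rot: [-3.142, 0.0, 0.054]
force: [-0.5, 0.5, -0.3]
opening: 0.002
gripper_force: 0.0
```

Request:
play_rows --increments '[{"dx":0.0008,"dy":0,"dz":0,"spin":0,"jaw":-1},{"dx":0.0008,"dy":0,"dz":0,"spin":0,"jaw":-1}]'

```text
clock: 34.28
tcp_pos: [0.6058, 0.1721, 0.0295]
ee_rot: [-3.142, -0.0, 0.054]
force: [0.5, 0.5, -0.2]
opening: 0.004
gripper_force: 0.0
```

Request:
play_rows --increments '[{"dx":0.0008,"dy":0,"dz":0,"spin":0,"jaw":-1},{"dx":0.0008,"dy":0,"dz":0,"spin":0,"jaw":-1}]'

```text
clock: 34.52
tcp_pos: [0.6066, 0.1722, 0.0295]
ee_rot: [-3.142, -0.0, 0.054]
force: [0.4, 0.5, -0.5]
opening: 0.003
gripper_force: 0.0
```

Request:
play_rows --increments '[{"dx":0.0006,"dy":0,"dz":0,"spin":0,"jaw":-1},{"dx":0.0006,"dy":0,"dz":0,"spin":0,"jaw":-1}]'

```text
clock: 34.78
tcp_pos: [0.6069, 0.1722, 0.0294]
ee_rot: [3.142, 0.001, 0.054]
force: [-2.1, 0.6, 1.5]
opening: 0.001
gripper_force: 0.0
```

Request:
play_rows --increments '[{"dx":0.0005,"dy":0,"dz":0,"spin":0,"jaw":-1},{"dx":0.0005,"dy":0,"dz":0,"spin":0,"jaw":-1}]'

```text
clock: 35.02
tcp_pos: [0.6077, 0.1723, 0.0295]
ee_rot: [3.142, -0.0, 0.054]
force: [-0.9, 0.1, 0.1]
opening: -0.001
gripper_force: 0.1
```

```bash
python3 - <<'E'
from h import *
F=[]
for i in range(4): read_camera('side'); F.append(readout.get_state()['force'])
print(np.mean(F,0),readout.get_state()['tcp_pos'])
E
```

```text
[-1.60966207  0.48864839  0.5216507 ] [0.60770238 0.17226961 0.02948299]
```

It slides at about 1 N, so there was a small gap. I continue until the face stops it.

Request:
play_rows --increments '[{"dx":0.0005,"dy":0,"dz":0,"spin":0,"jaw":-1},{"dx":0.0005,"dy":0,"dz":0,"spin":0,"jaw":-1}]'

```text
clock: 35.48
tcp_pos: [0.6078, 0.1723, 0.0295]
ee_rot: [3.142, 0.001, 0.054]
force: [-4.4, 0.1, 1.9]
opening: 0.003
gripper_force: 0.8
```

Request:
play_rows --increments '[{"dx":0.0004,"dy":0,"dz":0,"spin":0,"jaw":-1},{"dx":0.0004,"dy":0,"dz":0,"spin":0,"jaw":-1}]'

```text
clock: 35.72
tcp_pos: [0.6078, 0.1723, 0.0294]
ee_rot: [3.141, 0.002, 0.055]
force: [-6.2, -1.1, 3.6]
opening: 0.003
gripper_force: 1.3
```

Request:
play_rows --increments '[{"dx":0.0003,"dy":0,"dz":0,"spin":0,"jaw":-1},{"dx":0.0003,"dy":0,"dz":0,"spin":0,"jaw":-1}]'

```text
clock: 35.98
tcp_pos: [0.6078, 0.1723, 0.0294]
ee_rot: [3.141, 0.003, 0.055]
force: [-6.8, -0.7, 4.9]
opening: -0.003
gripper_force: 1.6
```

Stopped firm at x 0.6078 with under 8 N, so the plate is flush. Retreat and check.

Request:
play_rows --increments '[{"dx":-0.001,"dy":0,"dz":0,"spin":0,"jaw":-1},{"dx":-0.005,"dy":0,"dz":0,"spin":0,"jaw":-1},{"dx":-0.013,"dy":0,"dz":0,"spin":0,"jaw":-1},{"dx":-0.013,"dy":0,"dz":-0.05,"spin":0,"jaw":-1},{"dx":-0.013,"dy":0,"dz":-0.1,"spin":0,"jaw":-1}]'

```text
clock: 36.6
tcp_pos: [0.5951, 0.1715, 0.13]
ee_rot: [3.141, 0.001, 0.054]
force: [1.7, -0.2, -0.5]
opening: 0.001
gripper_force: 0.0
```

Request:
play_rows --increments '[{"dx":0,"dy":0,"dz":-0.05,"spin":0,"jaw":-1},{"dx":-0.03,"dy":0,"dz":-0.066,"spin":0,"jaw":-1},{"dx":-0.03,"dy":0,"dz":-0.066,"spin":0,"jaw":-1},{"dx":-0.03,"dy":0,"dz":-0.066,"spin":0,"jaw":-1}]'

```text
clock: 37.1
tcp_pos: [0.5657, 0.1699, 0.1948]
ee_rot: [3.142, 0.0, 0.054]
force: [-0.6, -0.5, -1.1]
opening: 0.004
gripper_force: 0.0
```

```bash
python3 - <<'E'
from h import *
s,c,im,g,h=edges(); cv2.imwrite('pics/wrist13.png',im)
T=lambda x,y,z:proj('wrist',(x,y,z),c)
r0=int(T(.634,.1719,.09)[1])
for u in range(235,325,16):
    G=np.gradient(g[:,u]); r=[int(i) for i in range(r0-12,r0+30) if abs(G[i])>5 and abs(G[i])==abs(G[i-2:i+3]).max()]
    print(u,[(i,round(G[i])) for i in r],'x@.09',[plane('wrist',u,i,.09,c)[0].round(4) for i in r],'x@.04',[plane('wrist',u,i,.04,c)[0].round(4) for i in r])
r=r0+9; G=np.gradient(g[r]); print('plate y',[(i,plane('wrist',i,r,.09,c)[1].round(4)) for i in range(160,400) if abs(G[i])>15 and abs(G[i])==abs(G[i-2:i+3]).max()])
# face ends at z=.04, knee back edge at z=.012
S=cv2.GaussianBlur(h[...,1],(0,0),.8); rk=int(T(.638,.172,.04)[1]); u0=int(T(.638,.172,.04)[0])
print('face y',plane('wrist',559-sub(S[rk][::-1],559-u0+40,559-u0+100,38),rk,.04,c)[:2],plane('wrist',sub(S[rk],u0+40,u0+100,38),rk,.04,c)[:2])
# other things unmoved: scene0 vs now
a0=cv2.imread('pics/scene0.png');a=read_camera('scene'); cv2.imwrite('pics/scene13.png',a)
for nm,(x0,y0,x1,y1) in dict(tape=(325,258,385,318),mask=(286,198,340,232),can=(302,118,340,200)).items(): print(nm,np.abs(a0[y0:y1,x0:x1].astype(int)-a[y0:y1,x0:x1]).mean().round(2))
# core bit: brown cup silhouette in scene vs expected
for z in(.0,.062,.1): print('core px',proj('scene',(.6155,-.0493,z)))
E
```

```text
tcp [0.5657 0.1699 0.1948] yaw 0.0544 F [-0.6 -0.5 -1.1] grip 0.0 0.004
235 [(123, -17), (127, 8), (147, 10)] x@.09 [np.float64(0.634), np.float64(0.631), np.float64(0.6156)] x@.04 [np.float64(0.6321), np.float64(0.6284), np.float64(0.61)]
251 [(123, -11), (130, 34), (150, -38)] x@.09 [np.float64(0.6345), np.float64(0.6292), np.float64(0.6138)] x@.04 [np.float64(0.6326), np.float64(0.6262), np.float64(0.6078)]
267 [(122, -11), (130, 34), (150, -39)] x@.09 [np.float64(0.6358), np.float64(0.6297), np.float64(0.6144)] x@.04 [np.float64(0.6342), np.float64(0.6269), np.float64(0.6085)]
283 [(122, -11), (130, 29), (150, -40)] x@.09 [np.float64(0.6364), np.float64(0.6304), np.float64(0.6151)] x@.04 [np.float64(0.635), np.float64(0.6277), np.float64(0.6093)]
299 [(123, -13), (126, 10), (130, 30), (150, -40)] x@.09 [np.float64(0.6364), np.float64(0.6342), np.float64(0.6311), np.float64(0.6158)] x@.04 [np.float64(0.635), np.float64(0.6322), np.float64(0.6286), np.float64(0.6102)]
315 [(123, -14), (131, 32), (150, -36)] x@.09 [np.float64(0.6373), np.float64(0.6312), np.float64(0.6166)] x@.04 [np.float64(0.636), np.float64(0.6287), np.float64(0.6112)]
plate y [(236, np.float64(0.2022)), (317, np.float64(0.141))]
face y [0.63639766 0.22034544] [0.64169372 0.12423744]
tape 2.3
mask 12.45
can 3.95
core px [297.06757837 238.23487075]
core px [297.58568719 210.55171831]
core px [297.91518132 192.94646647]
```

The tape, can and masking roll will be checked later. The plate's top edge now reads 2.5 mm further back, so I look at its back face from a position nearer the robot.

Request:
play_rows --increments '[{"dx":-0.05,"dy":0,"dz":0,"spin":0,"jaw":-1},{"dx":-0.1,"dy":0,"dz":0,"spin":0,"jaw":-1},{"dx":-0.13,"dy":0,"dz":0,"spin":0,"jaw":-1},{"dx":-0.13,"dy":0,"dz":0,"spin":0,"jaw":-1},{"dx":-0.13,"dy":0,"dz":0,"spin":0,"jaw":-1}]'

```text
clock: 37.83
tcp_pos: [0.4369, 0.1629, 0.1954]
ee_rot: [3.142, -0.0, 0.054]
force: [0.7, 0.6, -0.0]
opening: -0.001
gripper_force: 0.0
```

```bash
python3 - <<'E'
from h import *
s,c,im,g,h=edges(); cv2.imwrite('pics/wrist14.png',im); print('cam',-c[3].T@c[4])
T=lambda x,y,z:proj('wrist',(x,y,z),c)
for X in((.616,.172,.09),(.630,.172,.09),(.6185,.172,0),(.634,.172,.04),(.634,.214,0)): print(X,T(*X))
for u in list(range(int(T(.616,.2,.09)[0])+4,int(T(.616,.14,.09)[0])-3,10)):
    G=np.gradient(g[:,u]); r=[i for i in range(5,200) if abs(G[i])>4 and abs(G[i])==abs(G[i-2:i+3]).max()]
    print(u,[(i,round(G[i]),int(h[i+3,u,1])) for i in r])
u=int(T(.634,.212,.02)[0]); G=np.gradient(g[:,u]); print('beside',u,[(i,round(G[i]),int(h[i+3,u,1]),plane('wrist',u,i,0,c)[:2].round(4)) for i in range(5,200) if abs(G[i])>4 and abs(G[i])==abs(G[i-2:i+3]).max()])
E
```

```text
tcp [0.4369 0.1629 0.1954] yaw 0.0542 F [ 0.7  0.6 -0. ] grip 0.0 -0.001
cam [0.51474488 0.16688058 0.33770558]
(0.616, 0.172, 0.09) [275.04690165 -14.08304306]
(0.63, 0.172, 0.09) [276.0339839  -29.48455363]
(0.6185, 0.172, 0) [275.05432622  15.20727497]
(0.634, 0.172, 0.04) [276.03662618 -11.7445592 ]
(0.634, 0.214, 0) [235.18944919   0.79202496]
242 [(8, -8, 67), (24, 12, 68), (78, 6, 74), (86, -4, 64), (87, -4, 65), (173, -9, 119), (176, 5, 111), (183, -5, 109), (189, 5, 109), (193, -8, 110)]
252 [(17, -12, 57), (24, 11, 67), (167, -11, 74), (184, 8, 184), (185, 8, 185), (192, -5, 163)]
262 [(17, -12, 65), (22, 13, 67), (164, -6, 165), (174, 18, 196), (178, -14, 184), (182, 14, 191), (191, -20, 63), (199, 6, 48)]
272 [(17, -12, 62), (23, 14, 67), (123, -4, 72), (124, -4, 64), (173, 16, 195), (176, -12, 191), (180, 14, 195), (190, -22, 58), (198, 10, 48)]
282 [(17, -12, 73), (23, 12, 66), (147, -4, 71), (148, -4, 63), (178, 12, 194), (184, -8, 190), (188, 8, 196), (189, 8, 194)]
292 [(17, -10, 81), (21, 12, 66)]
302 [(16, -4, 68), (17, -4, 68), (147, -6, 66), (148, -6, 66)]
312 [(5, 12, 64), (82, -16, 87), (125, 15, 68), (126, 15, 70), (146, -4, 69)]
beside 234 [(7, 10, 59, array([0.6268, 0.2147])), (10, -10, 68, array([0.6233, 0.2145])), (24, 12, 65, array([0.6074, 0.2135])), (81, -6, 65, array([0.5457, 0.21  ])), (163, 8, 86, array([0.4597, 0.2067])), (164, 8, 85, array([0.4586, 0.2066])), (168, -8, 115, array([0.4543, 0.2065])), (172, 7, 111, array([0.45  , 0.2064])), (192, -14, 121, array([0.4281, 0.2059]))]
```

Request:
play_rows --increments '[{"dx":0.04,"dy":0,"dz":0,"spin":0,"jaw":-1},{"dx":0.07,"dy":0,"dz":0,"spin":0,"jaw":-1},{"dx":0.07,"dy":0,"dz":0,"spin":0,"jaw":-1},{"dx":0.07,"dy":0,"dz":0,"spin":0,"jaw":-1}]'

```text
clock: 38.38
tcp_pos: [0.5059, 0.1667, 0.1949]
ee_rot: [3.142, 0.001, 0.054]
force: [0.2, 0.6, -0.1]
opening: 0.002
gripper_force: 0.0
```

```bash
python3 - <<'E'
from h import *
s,c,im,g,h=edges(); cv2.imwrite('pics/wrist15.png',im); print('cam',-c[3].T@c[4])
T=lambda x,y,z:proj('wrist',(x,y,z),c)
for X in((.616,.172,.09),(.630,.172,.09),(.6185,.172,0),(.634,.172,.04),(.634,.214,0)): print(X,T(*X))
def pk(u,lo,hi):
    G=np.gradient(g[:,u]); return [(i,round(G[i]),int(h[i-2,u,1]),int(h[i+3,u,1])) for i in range(lo,hi) if abs(G[i])>4 and abs(G[i])==abs(G[i-2:i+3]).max()]
for u in range(int(T(.616,.2,.09)[0])+4,int(T(.616,.14,.09)[0])-3,12):
    p=pk(u,15,110); print(u,p,'z.09',[plane('wrist',u,i[0],.09,c)[0].round(4) for i in p],'z0',[plane('wrist',u,i[0],0,c)[0].round(4) for i in p])
for y in(.212,.208,.132,.136):
    u=int(T(.634,y,.02)[0]); p=pk(u,15,110); print('beside',y,u,p,'z.04',[plane('wrist',u,i[0],.04,c)[0].round(4) for i in p],'z0',[plane('wrist',u,i[0],0,c)[0].round(4) for i in p])
E
```

```text
tcp [0.5059 0.1667 0.1949] yaw 0.0543 F [ 0.2  0.6 -0.1] grip 0.0 0.002
cam [0.58400278 0.17067471 0.33707839]
(0.616, 0.172, 0.09) [275.1120895  69.8200836]
(0.63, 0.172, 0.09) [276.13342549  51.87370222]
(0.6185, 0.172, 0) [275.09868088  78.54676119]
(0.634, 0.172, 0.04) [276.11196134  57.51424831]
(0.634, 0.214, 0) [234.66123608  62.43666111]
241 [(51, 33, 14, 0), (70, -40, 0, 21), (75, -8, 21, 36), (88, 12, 38, 58)] z.09 [np.float64(0.6297), np.float64(0.6149), np.float64(0.611), np.float64(0.601)] z0 [np.float64(0.6464), np.float64(0.6261), np.float64(0.6208), np.float64(0.6072)]
253 [(51, 30, 12, 0), (70, -38, 2, 20), (81, -11, 16, 32), (88, 12, 40, 54)] z.09 [np.float64(0.6299), np.float64(0.6151), np.float64(0.6067), np.float64(0.6013)] z0 [np.float64(0.6467), np.float64(0.6265), np.float64(0.6149), np.float64(0.6076)]
265 [(50, 29, 12, 0), (70, -37, 4, 18), (81, -10, 12, 34), (88, 12, 29, 53)] z.09 [np.float64(0.6311), np.float64(0.6155), np.float64(0.607), np.float64(0.6017)] z0 [np.float64(0.6482), np.float64(0.627), np.float64(0.6154), np.float64(0.6081)]
277 [(50, 30, 13
[... 1182 characters left out ...]
4(0.6313), np.float64(0.6228), np.float64(0.6191), np.float64(0.6043)] z0 [np.float64(0.6804), np.float64(0.6792), np.float64(0.6549), np.float64(0.6377), np.float64(0.6281), np.float64(0.6238), np.float64(0.607)]
beside 0.208 238 [(51, 31, 12, 0), (70, -41, 0, 37), (88, 12, 30, 56)] z.04 [np.float64(0.6389), np.float64(0.6211), np.float64(0.6044)] z0 [np.float64(0.6463), np.float64(0.626), np.float64(0.6071)]
beside 0.132 317 [(52, 20, 13, 18), (70, -24, 15, 53)] z.04 [np.float64(0.642), np.float64(0.6251)] z0 [np.float64(0.6498), np.float64(0.6306)]
beside 0.136 313 [(51, 29, 13, 0), (70, -37, 0, 24)] z.04 [np.float64(0.6426), np.float64(0.6247)] z0 [np.float64(0.6505), np.float64(0.6302)]
```

The cause is now clear. The plate stands vertical, but about 2.5 mm short of the face: the high push only tipped it forward against the face's top edge, and it fell back afterwards. I'll regrip it tightly by the sides while it stands square and slide it in held rigidly.

Request:
play_rows --increments '[{"dx":0.04,"dy":0,"dz":0,"spin":0,"jaw":0.8},{"dx":0.08,"dy":0.0015,"dz":0,"spin":0,"jaw":0.8},{"dx":0.118,"dy":0.0015,"dz":0,"spin":0,"jaw":0.8},{"dx":0.118,"dy":0.0015,"dz":0,"spin":0,"jaw":0.8},{"dx":0.118,"dy":0.0015,"dz":0,"spin":0,"jaw":0.8}]'

```text
clock: 39.05
tcp_pos: [0.6229, 0.1718, 0.1952]
ee_rot: [-3.142, 0.001, 0.055]
force: [-0.2, -0.3, 0.3]
opening: 0.904
gripper_force: 0.0
```

Request:
play_rows --increments '[{"dx":0,"dy":0,"dz":0,"spin":0,"jaw":0.8},{"dx":0,"dy":0,"dz":0.04,"spin":0,"jaw":0.8},{"dx":0,"dy":0,"dz":0.08,"spin":0,"jaw":0.8},{"dx":0,"dy":0,"dz":0.115,"spin":0,"jaw":0.8},{"dx":0,"dy":0,"dz":0.13,"spin":0,"jaw":0.8}]'

```text
clock: 39.67
tcp_pos: [0.6218, 0.1716, 0.0634]
ee_rot: [3.141, 0.004, 0.055]
force: [-0.4, 0.6, -0.2]
opening: 0.898
gripper_force: 0.0
```

Request:
play_rows --increments '[{"dx":0,"dy":0,"dz":0,"spin":0,"jaw":0.6},{"dx":0,"dy":0,"dz":0,"spin":0,"jaw":0.48},{"dx":0,"dy":0,"dz":0,"spin":0,"jaw":0.43},{"dx":0,"dy":0,"dz":0,"spin":0,"jaw":0.41},{"dx":0,"dy":0,"dz":0,"spin":0,"jaw":0.4035}]'

```text
clock: 40.3
tcp_pos: [0.6246, 0.1716, 0.0664]
ee_rot: [3.141, -0.002, 0.054]
force: [0.3, -0.5, 2.7]
opening: 0.7
gripper_force: 2.1
```

```bash
python3 -c "
from h import *
s,c,im,g,h=edges()
for u in(241,255,269,283,297,311):
    G=np.gradient(g[:,u]); r=[int(i) for i in range(205,360) if abs(G[i])>5 and abs(G[i])==abs(G[i-2:i+3]).max()]
    print(u,[(i,round(G[i])) for i in r],[(plane('wrist',u,i,.04,c)[0].round(4),plane('wrist',u,i,.09,c)[0].round(4)) for i in r])
"
```

```text
tcp [0.6246 0.1716 0.0664] yaw 0.0544 F [ 0.3 -0.5  2.7] grip 2.1 0.7
241 [(212, 15), (218, -16), (238, 17), (316, -18)] [(np.float64(0.6481), np.float64(0.6642)), (np.float64(0.6447), np.float64(0.6617)), (np.float64(0.6328), np.float64(0.6534)), (np.float64(0.5792), np.float64(0.6156))]
255 [(212, 14), (226, -6), (232, -10), (238, 18), (316, -9)] [(np.float64(0.6485), np.float64(0.6644)), (np.float64(0.6404), np.float64(0.6587)), (np.float64(0.6369), np.float64(0.6562)), (np.float64(0.6333), np.float64(0.6537)), (np.float64(0.5798), np.float64(0.6161))]
269 [(212, 14), (316, -10)] [(np.float64(0.649), np.float64(0.6647)), (np.float64(0.5804), np.float64(0.6165))]
283 [(212, 14), (316, -10)] [(np.float64(0.6494), np.float64(0.665)), (np.float64(0.5808), np.float64(0.6168))]
297 [(212, 14), (239, 6), (316, -11)] [(np.float64(0.6498), np.float64(0.6653)), (np.float64(0.6339), np.float64(0.6542)), (np.float64(0.5812), np.float64(0.6171))]
311 [(212, 14), (316, -10), (335, -6)] [(np.float64(0.6502), np.float64(0.6656)), (np.float64(0.5815), np.float64(0.6173)), (np.float64(0.5658), np.float64(0.6062))]
```

Request:
play_rows --increments '[{"dx":0,"dy":0,"dz":0,"spin":0,"jaw":0.395},{"dx":0,"dy":0,"dz":0,"spin":0,"jaw":0.385},{"dx":0,"dy":0,"dz":0,"spin":0,"jaw":0.37},{"dx":0,"dy":0,"dz":-0.0015,"spin":0,"jaw":0.37},{"dx":0,"dy":0,"dz":-0.0015,"spin":0,"jaw":0.37}]'

```text
clock: 40.98
tcp_pos: [0.6237, 0.1716, 0.0667]
ee_rot: [3.142, 0.001, 0.054]
force: [-0.2, -1.0, 1.8]
opening: 0.692
gripper_force: 38.0
```

Request:
play_rows --increments '[{"dx":0.001,"dy":0,"dz":-0.0015,"spin":0,"jaw":0.37},{"dx":0.001,"dy":0,"dz":-0.0015,"spin":0,"jaw":0.37}]'

```text
clock: 41.22
tcp_pos: [0.6244, 0.1717, 0.0678]
ee_rot: [-3.142, 0.001, 0.055]
force: [-0.8, 1.2, -1.7]
opening: 0.697
gripper_force: 37.7
```

Request:
play_rows --increments '[{"dx":0.0006,"dy":0,"dz":0,"spin":0,"jaw":0.37},{"dx":0.0006,"dy":0,"dz":0,"spin":0,"jaw":0.37}]'

```text
clock: 41.48
tcp_pos: [0.6254, 0.1718, 0.0682]
ee_rot: [-3.142, 0.0, 0.054]
force: [0.3, 0.2, -1.1]
opening: 0.69
gripper_force: 37.7
```

Request:
play_rows --increments '[{"dx":0.0005,"dy":0,"dz":0,"spin":0,"jaw":0.36},{"dx":0.0005,"dy":0,"dz":0,"spin":0,"jaw":0.36}]'

```text
clock: 41.72
tcp_pos: [0.6261, 0.1718, 0.0685]
ee_rot: [-3.142, -0.0, 0.054]
force: [0.1, 0.7, -2.5]
opening: 0.693
gripper_force: 48.3
```

Request:
play_rows --increments '[{"dx":0.0005,"dy":0,"dz":0,"spin":0,"jaw":0.36},{"dx":0.0005,"dy":0,"dz":0,"spin":0,"jaw":0.36}]'

```text
clock: 41.98
tcp_pos: [0.6266, 0.1718, 0.0685]
ee_rot: [3.142, -0.0, 0.054]
force: [0.8, 0.1, -2.1]
opening: 0.687
gripper_force: 48.3
```

Request:
play_rows --increments '[{"dx":0.0004,"dy":0,"dz":0,"spin":0,"jaw":0.36},{"dx":0.0004,"dy":0,"dz":0,"spin":0,"jaw":0.36}]'

```text
clock: 42.22
tcp_pos: [0.6269, 0.1718, 0.0685]
ee_rot: [3.142, 0.0, 0.054]
force: [-0.8, -0.1, -1.1]
opening: 0.688
gripper_force: 48.3
```

Request:
play_rows --increments '[{"dx":0.0005,"dy":0,"dz":0,"spin":0,"jaw":0.36},{"dx":0.0005,"dy":0,"dz":0,"spin":0,"jaw":0.36}]'

```text
clock: 42.48
tcp_pos: [0.6272, 0.1718, 0.0684]
ee_rot: [-3.142, 0.001, 0.054]
force: [-1.2, -0.1, -2.3]
opening: 0.692
gripper_force: 48.3
```

Request:
play_rows --increments '[{"dx":0.0004,"dy":0,"dz":0,"spin":0,"jaw":0.36},{"dx":0.0004,"dy":0,"dz":0,"spin":0,"jaw":0.36}]'

```text
clock: 42.72
tcp_pos: [0.6275, 0.1719, 0.0684]
ee_rot: [3.142, 0.001, 0.054]
force: [-2.8, -0.2, -0.4]
opening: 0.691
gripper_force: 48.3
```

```bash
python3 - <<'E'
from h import *
F=[]
for i in range(4): read_camera('side'); F.append(readout.get_state()['force'])
print(np.mean(F,0).round(2),readout.get_state()['tcp_pos'].round(4))
E
```

```text
[-3.07  0.18  0.16] [0.6275 0.1718 0.0685]
```

Contact is at about −3 N with the plate held rigid. I relax the push, lower about 2 mm to the bench, then open.

Request:
play_rows --increments '[{"dx":-0.0005,"dy":0,"dz":0.001,"spin":0,"jaw":0.36},{"dx":-0.0005,"dy":0,"dz":0.0017,"spin":0,"jaw":0.36},{"dx":-0.0005,"dy":0,"dz":0.0017,"spin":0,"jaw":0.36}]'

```text
clock: 43.3
tcp_pos: [0.6274, 0.1718, 0.0668]
ee_rot: [-3.142, -0.0, 0.054]
force: [-2.1, -0.2, -0.3]
opening: 0.687
gripper_force: 48.4
```

```bash
python3 - <<'E'
from h import *
F=[]
for i in range(3): read_camera('side'); F.append(readout.get_state()['force'])
print(np.mean(F,0).round(2),readout.get_state()['tcp_pos'].round(4))
E
```

```text
[-2.04 -0.07 -0.13] [0.6274 0.1719 0.0668]
```

Request:
play_rows --increments '[{"dx":-0.0004,"dy":0,"dz":0.0006,"spin":0,"jaw":0.36},{"dx":-0.0004,"dy":0,"dz":0.0006,"spin":0,"jaw":0.36}]'

```text
clock: 43.7
tcp_pos: [0.6274, 0.1718, 0.0668]
ee_rot: [-3.142, -0.001, 0.054]
force: [-2.5, -0.8, 3.9]
opening: 0.687
gripper_force: 48.7
```

```bash
python3 - <<'E'
from h import *
F=[]
for i in range(3): read_camera('side'); F.append(readout.get_state()['force'])
print(np.mean(F,0).round(2),readout.get_state()['tcp_pos'].round(4))
E
```

```text
[-3.08  0.39  4.5 ] [0.6274 0.1719 0.0668]
```

Request:
play_rows --increments '[{"dx":0,"dy":0,"dz":-0.0005,"spin":0,"jaw":0.5},{"dx":0,"dy":0,"dz":-0.0005,"spin":0,"jaw":0.7},{"dx":0,"dy":0,"dz":-0.0005,"spin":0,"jaw":0.8},{"dx":0,"dy":0,"dz":-0.0005,"spin":0,"jaw":0.8},{"dx":0,"dy":0,"dz":-0.03,"spin":0,"jaw":0.8}]'

```text
clock: 44.48
tcp_pos: [0.6248, 0.1716, 0.0936]
ee_rot: [3.141, 0.006, 0.054]
force: [0.4, -0.3, -0.6]
opening: 0.901
gripper_force: 0.0
```

Request:
play_rows --increments '[{"dx":0,"dy":0,"dz":-0.05,"spin":0,"jaw":0.8},{"dx":0,"dy":0,"dz":-0.1,"spin":0,"jaw":0.8},{"dx":-0.05,"dy":0,"dz":-0.1,"spin":0,"jaw":0.8},{"dx":-0.1,"dy":0,"dz":-0.1,"spin":0,"jaw":0.8},{"dx":-0.12,"dy":0,"dz":-0.1,"spin":0,"jaw":0.8}]'

```text
clock: 45.1
tcp_pos: [0.5048, 0.1653, 0.1958]
ee_rot: [3.142, 0.001, 0.055]
force: [0.6, 0.1, 0.1]
opening: 0.902
gripper_force: 0.0
```

Request:
play_rows --increments '[{"dx":0,"dy":0,"dz":0,"spin":0,"jaw":0.8},{"dx":0,"dy":0,"dz":0,"spin":0,"jaw":0.8}]'

```text
clock: 45.35
tcp_pos: [0.508, 0.1652, 0.1966]
ee_rot: [-3.142, -0.001, 0.054]
force: [0.5, 0.1, -0.6]
opening: 0.893
gripper_force: 0.0
```

```bash
python3 - <<'E'
from h import *
s,c,im,g,h=edges(); cv2.imwrite('pics/wrist16.png',im); print('cam',-c[3].T@c[4])
T=lambda x,y,z:proj('wrist',(x,y,z),c)
def pk(u,lo,hi):
    G=np.gradient(g[:,u]); return [(i,round(G[i]),int(h[i-2,u,1]),int(h[i+3,u,1])) for i in range(lo,hi) if abs(G[i])>4 and abs(G[i])==abs(G[i-2:i+3]).max()]
for u in range(241,316,12):
    p=pk(u,15,110); print(u,p,'z.09',[plane('wrist',u,i[0],.09,c)[0].round(4) for i in p],'z0',[plane('wrist',u,i[0],0,c)[0].round(4) for i in p])
for y in(.214,.212,.130):
    u=int(T(.634,y,.02)[0]); p=pk(u,15,110); print('beside',y,u,p,'z.04',[plane('wrist',u,i[0],.04,c)[0].round(4) for i in p])
r=int(T(.626,.172,.09)[1]); G=np.gradient(g[r]); print('plate y',[(i,plane('wrist',i,r,.09,c)[1].round(4)) for i in range(160,400) if abs(G[i])>15 and abs(G[i])==abs(G[i-2:i+3]).max()])
E
```

```text
tcp [0.508  0.1652 0.1966] yaw 0.0543 F [ 0.5  0.1 -0.6] grip 0.0 0.893
cam [0.58569965 0.16926245 0.33893111]
241 [(52, 31, 11, 3), (70, -39, 1, 17), (77, -8, 22, 38), (89, 12, 38, 57)] z.09 [np.float64(0.6316), np.float64(0.6174), np.float64(0.612), np.float64(0.6027)] z0 [np.float64(0.6482), np.float64(0.6289), np.float64(0.6215), np.float64(0.6088)]
253 [(51, 32, 12, 3), (70, -37, 3, 19), (81, -11, 19, 33), (88, 12, 37, 56)] z.09 [np.float64(0.6326), np.float64(0.6177), np.float64(0.6092), np.float64(0.6038)] z0 [np.float64(0.6496), np.float64(0.6293), np.float64(0.6176), np.float64(0.6103)]
265 [(51, 33, 11, 3), (70, -37, 4, 17), (81, -10, 19, 37), (89, 11, 34, 56)] z.09 [np.float64(0.633), np.float64(0.6181), np.float64(0.6095), np.float64(0.6034)] z0 [np.float64(0.6501), np.float64(0.6298), np.float64(0.6181), np.float64(0.6098)]
277 [(51, 33, 9, 3), (70, -30, 5, 17), (81, -11, 14, 36), (87, 10, 30, 54)] z.09 [np.float64(0.6334), np.float64(0.6185), np.float64(0.61), np.float64(0.6054)] z0 [np.float64(0.6507), np.float64(0.6304), np.float64(0.6188), np.float64(0.6125)]
289 [(5
[... 517 characters left out ...]
z.09 [np.float64(0.6347), np.float64(0.6197)] z0 [np.float64(0.6523), np.float64(0.632)]
beside 0.214 230 [(62, -22, 18, 8), (72, 8, 35, 43), (75, -8, 53, 43), (88, 11, 46, 62), (89, 11, 47, 57)] z.04 [np.float64(0.6312), np.float64(0.6217), np.float64(0.6189), np.float64(0.6068), np.float64(0.6059)]
beside 0.212 232 [(24, 6, 15, 12), (46, 6, 14, 11), (62, -19, 13, 4), (89, 11, 42, 57)] z.04 [np.float64(0.668), np.float64(0.6464), np.float64(0.6312), np.float64(0.6059)]
beside 0.13 318 [(62, -22, 17, 4), (68, 14, 15, 57), (69, 14, 7, 54)] z.04 [np.float64(0.6354), np.float64(0.6297), np.float64(0.6288)]
plate y [(223, np.float64(0.2103)), (234, np.float64(0.2019)), (315, np.float64(0.1412))]
```

The plate is vertical (back at x 0.6185 both top and bottom) and its front at about 0.633 matches the face at 0.6333. It is centred (y 0.1716 against 0.1717), the knee has not moved and the arm is clear. Handing in.

```bash
python3 -c "
from h import *
print(job.hand_in())"
```

```text
the job is handed in; nothing more can be done
None
```

I've handed in the job: the plate stands upright on a short edge, centred and flush with the knee block's face to within about half a millimetre by my measurements. The core bit stands upright about 19 cm from the face. The knee block had not measurably moved. I compared the tape measure, masking tape and spray can with the first picture just before the last regrip. The tape measure and spray can looked unchanged. The masking tape showed a larger difference, which I put down to the core bit now standing in front of it and did not check further; no planned move went near it.

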